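# Dock a top-heavy folding gauge stand with its column balanced

### The arm

A 6-joint arm with a two-finger parallel gripper is mounted at the origin on the work surface. World frame = base frame: x ahead of the robot, y to its left, z up, the work surface at z = 0. Lengths are in m, angles in rad, forces in N, time in s.
With the tool pointing down it reaches from about 0.35 to 0.875 m from the base axis. Payload 15.5 kg.
Tool frame: the origin (TCP) lies at the very end of the fingers, on their centre line; the grasp point (between the pads) lies 19 mm behind it (r.tcp_to_grasp is the distance from the TCP to the grasp point, in m); z points along the fingers, y is the line along which they close (so a half turn about z gives the same grasp; the last joint's range is limited). The gripper opens to 85 mm and grips with 20 to 120 N. Pads are 22 mm wide; open, the fingers measure 114 mm over their backs; the gripper's body (76 mm by 85 mm) begins 54 mm behind the grasp point. The pads swing forward as they close: fully open they stand 13 mm farther back than shut.
Start: joints at [-0.096, 0.494, 1.345, -0, 1.302, -0.096], TCP at [0.625, 0, 0.231] pointing down, gripper open.
Joint ranges: [-2.91, 2.91], [-0.82, 2.16], [0.22, 2.67], [-1.22, 4.37], [0.12, 2.79], [-3.08, 3.08]. Speed limits (rad/s): [1.89, 1.89, 2.57, 3.01, 3.01, 3.01].

### API

Orientations are given as a unit quaternion [x, y, z, w].
In Python, from plant import r gives the robot as it stands.
- The arm moves only by the tool apply_moves, never from a script. Its argument "deltas" is a list of rows, each a list of 7 numbers: the turn, a rotation vector about the tool's x, y, z scaled (see below), then the shift along the tool's x, y, z scaled (see below), then the finger opening in mm, from 0 to 85.4. A call has 1 to 5 rows; each row shifts and turns the commanded pose from where the row before left it, along the tool's axes as they then stand; what a row does not reach is not made up. The controller multiplies each number of a shift by 1000 mm and each number of a turn by pi/2 rad. A row lasts 1/10 s, in which the tool goes at most 50 mm and 8.59 degrees, less where a joint would pass 70% of its speed; a pose out of reach is approached as far as the arm can. A call with a number of a shift or a turn outside -1 to 1 is refused whole. A call with a gripper value outside its range is refused whole. The fingers move at their own pace and stop on an object; the grip force is fixed at half the most. Time passes only in rows, so rows that do not move let the fingers close. It gives the time, the measured TCP pose, the force, the opening and the grip force at its end, in the units of the state.
- r.sense(): the state, without advancing time (a new reading comes with each control period).
- r.get_image(name): name is "scene" or "side" or "wrist"; returns (picture, depth): 384x512x3 uint8, blue, green, red; 384x512 float32, m along the optical axis (not along the pixel's ray), 0 where there is no reading.
- r.calibration(name): a dict with "fx", "fy", "cx", "cy" (pixels), "origin" and "attitude" of the camera in the world; the wrist camera has in their place "T_tool_cam" (4x4, takes a point from camera to tool coordinates, whose origin is the TCP and whose axes are the flange's). Camera axes: x right, y down, z forward; pixel columns grow to the right and rows downward; lengths in m; the calibration is good to about 2 mm. A picture is of the moment at which its call begins: read the wrist's pose just before it. calibration takes no time and is no camera call.
- r.close_job(): hands the job in; it is judged then, once.
The state is a dict: "t": time; "joints": joint angles; "qd": joint speeds; "joint_torque": joint torques, N m; "tcp_pos": TCP position; "ee_rot": TCP orientation; "wrist_force": force on the tool from outside, world axes, zero at the start; "ft_torque": the same for the moment, N m; "width": finger opening in m; "grasp_force": force on a finger pad.
Only numpy, scipy, OpenCV 4.12 (cv2) and the standard library are available. Lean on these libraries where they do the work, as an engineer would, in place of code of your own. Each camera call takes 0.05 s, during which the arm holds its last target. There are 200 camera calls.

### The job

Pick up the gauge stand by its grip block and, only by moving and tilting the stand, bring its leaning gauge column upright and keep it balanced, the stand about level and lifted well clear of the table, for a good five seconds with nothing touching the column. Then carry it, column still upright, to the forked dock, bring the column between the prongs, set the stand gently and flat on the table with its nose just at the dock's foot and squarely in line with it, and let go. Never touch the column with the robot, and leave everything else on the table where it is.

Things in the scene. Friction and masses are not known exactly. Their poses are not given: they have to be found in the camera images.
- stand: Gauge stand, loose, 0.94 kg in all. Blue base plate 265 x 110 x 16 mm, x -100 to +165, y -55 to +55 mm. Origin on the underside, below the middle of the black grip block; x to the nose (column end), y left, z up. Steel ballast at the tail, x -99 to -65 mm, top at 50 mm. Column hinge at x 140, z 30 mm, between ears 42 mm high. Centre of mass within 10 mm of the block's middle in x.
- column: Steel rod, 16 mm diameter, with a round gauge 80 mm across, 34 mm thick, on top. Origin on the hinge axis, z along the rod, axes as the stand's at joint 0. With hinge 0.32 kg, gravity moment 0.658 N m per rad of lean, moment of inertia 0.0164 kg m2 about the hinge (nominal, a few per cent either way).
- hinge (a joint): Column angle from the stand's z, about the stand's x axis, rad; positive leans to the stand's -y. Stops at +-0.25; it starts at rest on the +0.25 stop. A helper spring, 0.585 N m/rad towards 0, is weaker than gravity: the column falls slowly, time constant 0.4 to 0.6 s. Damping 0.004 N m s/rad.
- column_foot (a point): Middle of the hinge axis, at stand x 140, z 30 mm. Tilting the stand about its x axis pushes the column through the spring: 0.0164 x lean acceleration = 0.073 x lean + 0.585 x stand tilt (both from vertical, same sense). Accelerating the stand sideways pushes it too: 0.067 N m per m/s2, the column lagging behind.
- grip (a point): Middle of the grip block, 50 mm above the stand's underside. The block is 70 mm along the stand's x, 30 mm wide along y, its top 77 mm above the underside; take it from above, fingers closing along y.
- gauge (a point): Centre of the round gauge, 250 mm from the hinge along the column.
- dock: Fixed aluminium dock. Origin on the table where the stand's origin belongs when docked; x points as the docked stand's nose, z up. Two prongs at z 203 to 217 mm, x 95 to 165 mm, gap 40 mm (y +-20), mouths flared to x 70 mm, 76 mm clear there. Closed at x 165 mm. Grey foot block 20 mm high, 130 mm wide, x 170 to 250 mm: the nose touches it with the stand's origin at dock x = +5 mm.
- wrench: steel wrench, 160 mm long, under 20 mm high, lying on the table between the stand's and the dock's sides. Bystander.
- flange: flat steel ring, 64 mm across, 14 mm high, lying between the stand's and the dock's sides. Bystander.
- jar: jar with white cap, 66 mm across, 100 mm high. Bystander; origin under its centre.
- can: aluminium can, 60 mm across, 170 mm high. Bystander; origin under its centre.
- coupling_a: brass hose coupling standing on its flange, 44 mm across, 45 mm high. Bystander.
- coupling_b: second brass hose coupling like the first. Bystander.

How it is judged:
On the way:
1. the stand is lifted over 25 mm, about level (0.12 rad), and the column stands balanced upright within 0.1 rad, touched by nothing, for 4 s (angle between column's own z axis and vertical below 0.1 rad and angle between stand's own z axis and vertical below 0.12 rad and height (world z) of stand above 0.025 m and contact force between column and anything else below 0.05 N), for 4 s.
At the end, for the whole second after the job is handed in: The stand rests flat on the table, released, its nose no more than about 35 mm from the dock's foot, the hinge within 18 mm of the dock's centre line, aligned within 0.15 rad, the column between the prongs and upright within 0.17 rad, at rest (x of stand in the frame of dock between -0.03 and 0.012 m and y of column_foot in the frame of dock between -0.018 and 0.018 m and angle between the x axis of stand and the x axis of dock, either way round below 0.15 rad and height (world z) of stand below 0.004 m and angle between stand's own z axis and vertical below 0.03 rad and angle between column's own z axis and vertical below 0.17 rad and linear speed of stand below 0.02 m/s and velocity of joint hinge between -0.1 and 0.1 rad/s); the robot touches nothing.
It fails at once if the robot touches the column (contact force between any of the fingers, the arm and column above 0.5 N).
It fails at once if the column leans over 0.2 rad while the stand is within 250 mm of its docked place (it was not kept upright on the way) (horizontal distance between stand and dock below 0.25 m and angle between column's own z axis and vertical above 0.2 rad).
It fails at once if the stand or its column slams into the dock (over 20 N) (contact force between stand and dock above 20 N).
It fails at once if the stand is tipped over (angle between stand's own z axis and vertical above 0.5 rad).
It fails at once if a bystander is moved over 20 mm (distance of any of wrench, flange, jar, can, coupling_a, coupling_b from where it was at the start of the episode above 0.02 m).
It also fails if it takes over 72 s, if anything falls off the work surface, if the arm or the gripper's body presses on something with over 40 N, if the wrist force passes 120 N, or if a joint passes its speed limit or range.

## Working session

There is one attempt and no reset: what is moved stays moved. The work goes in short steps, Python scripts to look and compute and a tool call to move; the robot and the scene stay as the last step left them, time stands still between calls to the robot, and variables do not carry over. Pictures are saved under pics/ and viewed, at most 10 in all, crops included, and the job is handed in when it is done.

Besides the shell and the picture viewer there is one more tool, called as name([rows], argument=value, ...), one row to a line, values as JSON. apply_moves: Moves the arm, as the interface text tells. Its arguments: {"type":"object","properties":{"deltas":{"type":"array"}},"required":["deltas"]}

```bash
ls; mkdir -p pics; python3 - <<'E'
from plant import r
import cv2,numpy as np
np.set_printoptions(precision=4,suppress=True)
s=r.sense(); print(s)
a=[]
for n in("scene","side"):
    im,d=r.get_image(n); cv2.imwrite(f"pics/{n}0.png",im); np.savez(f"pics/{n}0.npz",im=im,d=d); c=r.calibration(n); print(n,c)
print(r.calibration("wrist"))
E
```

```text
pics
{'t': 0.0, 'joints': array([-0.0955,  0.4942,  1.3461, -0.    ,  1.3025, -0.0955]), 'qd': array([ 0.0009, -0.0007,  0.0016, -0.0022, -0.0008,  0.0002]), 'joint_torque': array([ -0.0027, -88.2162, -38.3866,  -0.0004,   0.0103,   0.0001]), 'tcp_pos': array([0.6247, 0.    , 0.2307]), 'ee_rot': array([ 0.7071,  0.7071, -0.0004, -0.0005]), 'wrist_force': array([ 0.1693, -0.0694,  0.2485]), 'ft_torque': array([-0.0239, -0.0246, -0.0201]), 'grasp_force': 0.0, 'width': 0.08528735646268326}
scene {'fx': 413.52037110615817, 'fy': 413.52037110615817, 'cx': 251.29404703470493, 'cy': 191.31825513969088, 'origin': array([1.2303, 0.6372, 0.8813]), 'attitude': array([ 0.2988,  0.8319, -0.4366, -0.1673])}
side {'fx': 372.334200145485, 'fy': 372.334200145485, 'cx': 256.01434006380725, 'cy': 192.29739822552617, 'origin': array([0.4089, 0.7009, 0.9546]), 'attitude': array([-0.0893,  0.9099, -0.4028,  0.0436])}
{'fx': 290.15452785795753, 'fy': 290.15452785795753, 'cx': 259.69258913609616, 'cy': 194.22210427639905, 'T_tool_cam': array([[ 0.0013, -0.9652, -0.2616,  0.0672],
       [ 1.    ,  0.0011,  0.0006,  0.001 ],
       [-0.0003, -0.2616,  0.9652, -0.1435],
       [ 0.    ,  0.    ,  0.    ,  1.    ]])}
```

View pics/scene0.png

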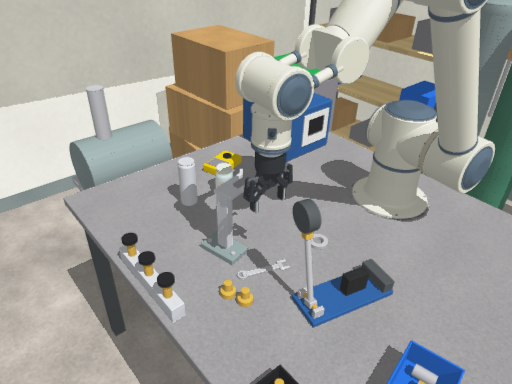

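View pics/side0.png

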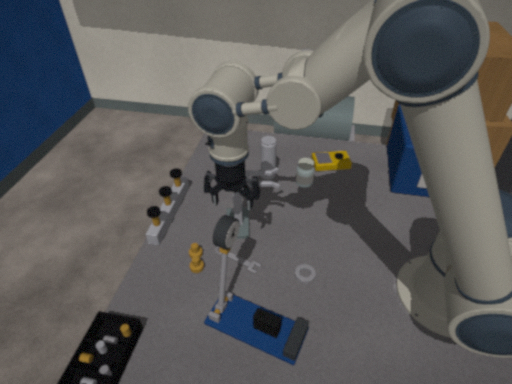

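```bash
cat > h.py <<'E'
import numpy as np,cv2
from scipy.spatial.transform import Rotation as R
from plant import r
np.set_printoptions(precision=4,suppress=True)
def cam(n):
    c=r.calibration(n); return c,R.from_quat(c["attitude"]).as_matrix(),np.array(c["origin"])
def cloud(n,d):
    c,A,o=cam(n); v,u=np.indices(d.shape)
    p=np.stack([(u-c["cx"])/c["fx"]*d,(v-c["cy"])/c["fy"]*d,d],-1)
    return p@A.T+o
def ray(n,uv):
    c,A,o=cam(n); uv=np.atleast_2d(uv).astype(float)
    return o,np.c_[(uv[:,0]-c["cx"])/c["fx"],(uv[:,1]-c["cy"])/c["fy"],np.ones(len(uv))]@A.T
def onplane(n,uv,z):
    o,d=ray(n,uv); return o+d*((z-o[2])/d[:,2])[:,None]
def proj(n,p):
    c,A,o=cam(n); q=(np.atleast_2d(p)-o)@A; return np.c_[q[:,0]/q[:,2]*c["fx"]+c["cx"],q[:,1]/q[:,2]*c["fy"]+c["cy"]]
E
python3 - <<'E'
from h import *
H=np.zeros((600,700,3),np.uint8)
x0,y0,s=0.3,-0.55,700/0.7
for n in("scene","side"):
    f=np.load(f"pics/{n}0.npz");P=cloud(n,f["d"]);ok=(f["d"]>0)&(P[...,2]>-.02)&(P[...,2]<.32)
    p=P[ok];c=f["im"][ok];i=np.argsort(p[:,2]);p=p[i];c=c[i]
    # x up, y left
    u=((0.35-p[:,1])*s*0.85).astype(int);v=((0.95-p[:,0])*s*.85).astype(int)
    m=(u>=0)&(u<699)&(v>=0)&(v<599)
    for du in(0,1):
        for dv in (0,1): H[np.minimum(v[m]+dv,599),u[m]+du]=c[m]
    b=cv2.inRange(cv2.cvtColor(f["im"],cv2.COLOR_BGR2HSV),(100,150,50),(125,255,255))>0
    q=P[b&ok&(P[...,2]<.03)&(P[...,0]>.3)&(P[...,0]<.95)&(P[...,1]<.5)]
    print(n,len(q),q.mean(0),np.percentile(q,[1,50,99],axis=0), cv2.minAreaRect((q[:,:2]*1000).astype(np.float32)))
cv2.imwrite("pics/top.png",H)
E
```

```text
scene 2378 [0.5559 0.2739 0.0137] [[0.4268 0.1413 0.0018]
 [0.5578 0.2383 0.0148]
 [0.6577 0.4898 0.027 ]] ((554.9808959960938, 320.30511474609375), (339.6416931152344, 265.135986328125), 74.18335723876953)
side 2142 [0.5256 0.2175 0.0156] [[0.418  0.1427 0.0103]
 [0.5361 0.224  0.0157]
 [0.6425 0.2845 0.0201]] ((516.0685424804688, 207.66830444335938), (109.03264617919922, 259.5574645996094), 75.54523468017578)
```

View pics/top.png

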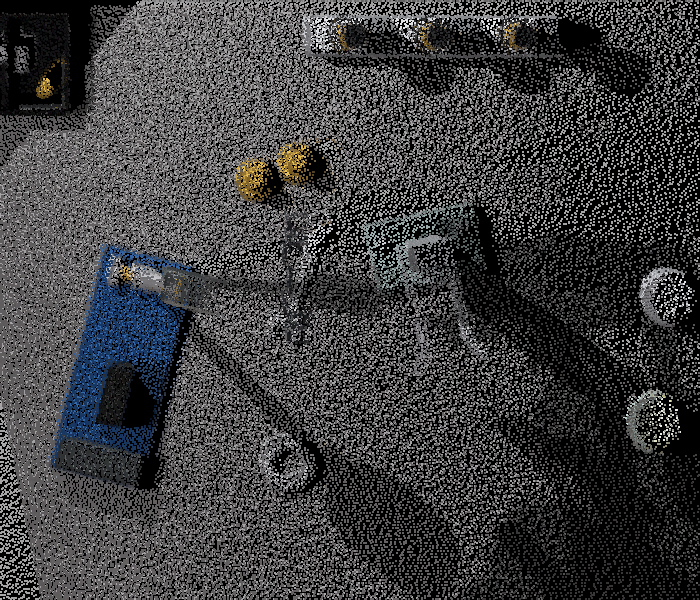

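```bash
python3 - <<'E'
from h import *
def rect(q,lab):
    if len(q)<10: print(lab,len(q)); return
    (c,wh,a)=cv2.minAreaRect((q[:,:2]*1000).astype(np.float32)); print(lab,len(q),np.r_[c,wh,a], 'med',np.median(q,0))
allb=[];allf=[];allp=[]
for n in("scene","side"):
    f=np.load(f"pics/{n}0.npz");P=cloud(n,f["d"]);ok=f["d"]>0; im=f["im"]
    hsv=cv2.cvtColor(im,cv2.COLOR_BGR2HSV); b=cv2.inRange(hsv,(100,150,40),(125,255,255))>0
    X,Y,Z=P[...,0],P[...,1],P[...,2]
    tab=ok&(abs(Z)<.004)&(X>.4)&(X<.8)&(abs(Y)<.3); print(n,'table z',Z[ok&(abs(Z)<.01)&(X>.4)&(X<.8)&(abs(Y)<.3)].mean(),Z[ok&(abs(Z)<.01)&(X>.4)&(X<.8)&(abs(Y)<.3)].std())
    q=P[b&ok&(Z>.011)&(Z<.021)&(X>.3)&(X<.75)&(Y<.35)&(Y>.1)];rect(q,'plate')
    k=ok&(im.max(-1)<60)&(Z>.07)&(Z<.083)&(X>.42)&(X<.62)&(Y<.32)&(Y>.1); rect(P[k],'block')
    fo=ok&(Z>.014)&(Z<.026)&(X>.58)&(X<.75)&(Y>-.25)&(Y<-.06); 
    m=cv2.morphologyEx(fo.astype(np.uint8),cv2.MORPH_OPEN,np.ones((3,3))); rect(P[m>0],'foot')
    pr=ok&(Z>.195)&(Z<.225)&(X>.45)&(X<.75)&(Y>-.3)&(Y<-.08); q=P[pr]; rect(q,'prong')
    allb.append(P[k]);allf.append(P[m>0]);allp.append(q)
    ba=ok&(Z>.045)&(Z<.055)&(X>.38)&(X<.5)&(Y<.32)&(Y>.1); rect(P[ba],'ballast')
H=np.zeros((500,700,3),np.uint8)+40
for q,c in zip(allp,[(0,255,255),(255,255,0)]):
    for p in q: cv2.circle(H,(int((-.05-p[1])*2500),int((.72-p[0])*2000)),2,c,-1)
for q,c in zip(allf,[(0,0,255),(0,255,0)]):
    for p in q: cv2.circle(H,(int((-.05-p[1])*2500),int((.72-p[0])*2000)),1,c,-1)
cv2.imwrite("pics/dock.png",H)
E
```

```text
scene table z -0.00028279209838248155 0.00219386011125061
plate 1725 [524.4225 209.2554 111.751  263.4976  76.1375] med [0.5485 0.2253 0.0152]
block 229 [491.4861 217.4091  30.7974  70.1429  77.7794] med [0.4943 0.2189 0.0761]
foot 592 [ 659.8756 -147.3116   84.1516  133.1395   14.293 ] med [ 0.6707 -0.1319  0.0192]
prong 477 [ 599.259  -165.3253  149.993    69.925    17.4837] med [ 0.6367 -0.155   0.2152]
ballast 359 [442.8265 228.3612 100.0548 103.9884  73.6238] med [0.4145 0.2384 0.0492]
side table z -0.00017734455800678936 0.0021222394903605804
plate 2106 [516.0685 207.6683 109.0326 259.5575  75.5452] med [0.5361 0.223  0.0157]
block 313 [484.7364 214.3248  31.9894  70.0282  76.7408] med [0.4837 0.2164 0.0764]
foot 261 [ 654.5157 -152.9308   75.2671  130.4757   12.447 ] med [ 0.6314 -0.1605  0.0195]
prong 305 [ 568.6797 -167.2596  102.2394   88.9019   13.6405] med [ 0.5598 -0.1829  0.2144]
ballast 536 [441.1422 223.6482 100.1582 110.109   74.5104] med [0.4068 0.2354 0.0496]
```

View pics/dock.png

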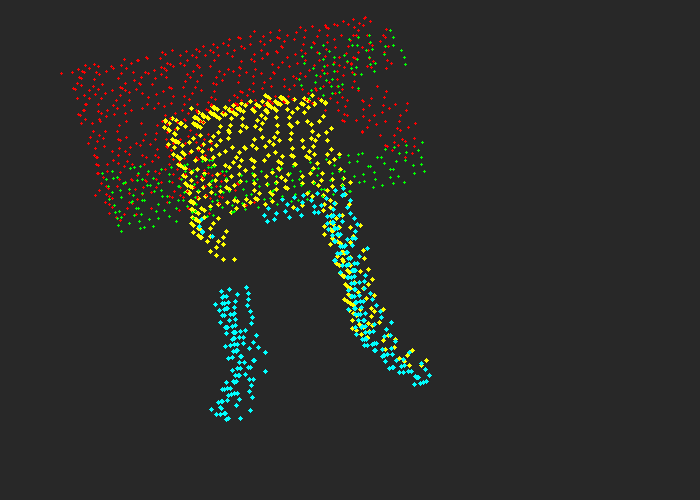

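apply_moves([
  [0, 0, 0, 0, -0.04, 0, 85],
  [0, 0, 0, 0, -0.04, 0, 85],
  [0, 0, 0, 0, -0.04, 0, 85],
  [0, 0, 0, 0, -0.04, 0, 85],
  [0, 0, -0.0938, 0, 0, 0, 85],
])

```text
t: 0.6
tcp_pos: [0.4597, 0.0004, 0.2308]
ee_rot: [0.653, 0.757, -0.001, -0.002]
wrist_force: [-0.2, -0.7, -0.2]
width: 0.0853
grasp_force: 0.0
```

apply_moves([
  [0, 0, -0.0938, 0, 0, 0, 85],
  [0, 0, -0.0938, 0, 0, 0, 85],
  [0, 0, -0.0938, 0, 0, 0, 85],
  [0, 0, -0.0938, 0, 0, 0, 85],
  [0, 0, -0.0938, 0, 0, 0, 85],
])

```text
t: 1.1
tcp_pos: [0.4648, 0.0, 0.2311]
ee_rot: [0.334, 0.943, -0.0, -0.0]
wrist_force: [0.5, 0.1, 0.2]
width: 0.0846
grasp_force: 0.0
```

apply_moves([
  [0, 0, -0.0938, 0, 0, 0, 85],
  [0, 0, -0.0938, 0, 0, 0, 85],
  [0, 0, -0.0938, 0, 0, 0, 85],
  [0, 0, 0, 0, 0, 0, 85],
])

```text
t: 1.5
tcp_pos: [0.4648, 0.0, 0.2311]
ee_rot: [0.121, 0.993, 0.0, -0.0]
wrist_force: [0.5, -0.4, -0.3]
width: 0.085
grasp_force: 0.0
```

```bash
python3 - <<'E'
from h import *
s=r.sense();T=R.from_quat(s["ee_rot"]).as_matrix();print(s["t"],s["tcp_pos"],s["joints"]);print(T)
print('to above block, tool axes',T.T@(np.array([.488,.216,.18])-s["tcp_pos"]))
E
```

```text
1.5 [0.4648 0.     0.2311] [-0.1285  0.2698  1.7242  0.      1.148  -1.4576]
[[-0.9709  0.2393 -0.0005]
 [ 0.2393  0.9709  0.0001]
 [ 0.0005 -0.0001 -1.    ]]
to above block, tool axes [0.0292 0.2152 0.0511]
```

apply_moves([
  [0, 0, 0, 0.006, 0.043, 0, 85],
  [0, 0, 0, 0.006, 0.043, 0, 85],
  [0, 0, 0, 0.006, 0.043, 0, 85],
  [0, 0, 0, 0.006, 0.043, 0, 85],
  [0, 0, 0, 0.005, 0.043, 0, 85],
])

```text
t: 2.0
tcp_pos: [0.4887, 0.2175, 0.2312]
ee_rot: [0.125, 0.992, -0.0, -0.0]
wrist_force: [1.1, -0.1, 0.4]
width: 0.0848
grasp_force: 0.0
```

```bash
python3 - <<'E'
from h import *
s=r.sense();T=R.from_quat(s["ee_rot"]).as_matrix();print(s["t"],s["tcp_pos"],s["joints"])
im,d=r.get_image("wrist");cv2.imwrite("pics/w1.png",im)
c=r.calibration("wrist");v,u=np.indices(d.shape);C=c["T_tool_cam"]
p=np.stack([(u-c["cx"])/c["fx"]*d,(v-c["cy"])/c["fy"]*d,d],-1)@C[:3,:3].T+C[:3,3]
W=p@T.T+s["tcp_pos"]
k=(d>0)&(W[...,2]>.068)&(W[...,2]<.086)&(im.max(-1)<60)&(np.hypot(p[...,0],p[...,1])<.08)
q=p[k];print(len(q),cv2.minAreaRect((q[:,:2]*1000).astype(np.float32)),W[k].mean(0))
hsv=cv2.cvtColor(im,cv2.COLOR_BGR2HSV); b=cv2.inRange(hsv,(100,150,30),(125,255,255))>0
q=p[b&(d>0)&(abs(W[...,2]-.016)<.006)];print(len(q),cv2.minAreaRect((q[:,:2]*1000).astype(np.float32)))
E
```

```text
2.0 [0.4887 0.2175 0.2312] [ 0.3071  0.3675  1.5674 -0.      1.2069 -1.0136]
1076 ((0.4299659729003906, -1.958282470703125), (26.39362907409668, 66.59230041503906), 89.48563385009766) [0.4816 0.2159 0.0777]
82 ((-46.929351806640625, 151.14883422851562), (160.3318328857422, 350.893798828125), 8.314664840698242)
```

View pics/w1.png

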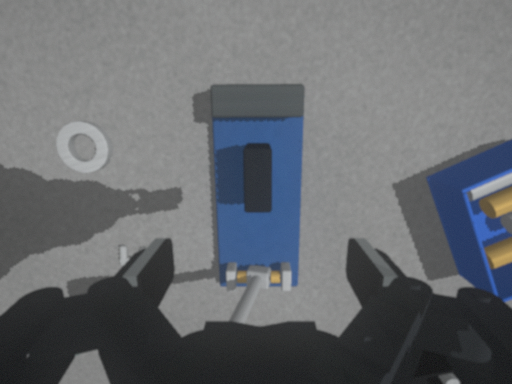

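apply_moves([
  [0, 0, 0, 0, -0.002, 0.04, 85],
  [0, 0, 0, 0, 0, 0.05, 85],
  [0, 0, 0, 0, 0, 0.05, 85],
  [0, 0, 0, 0, 0, 0.04, 85],
  [0, 0, 0, 0, 0, 0.02, 85],
])

```text
t: 2.55
tcp_pos: [0.4868, 0.2131, 0.0281]
ee_rot: [0.125, 0.992, -0.001, -0.002]
wrist_force: [0.4, 0.7, -0.6]
width: 0.085
grasp_force: 0.0
```

apply_moves([
  [0, 0, 0, 0, 0, 0, 85],
  [0, 0, 0, 0, 0, 0, 0],
  [0, 0, 0, 0, 0, 0, 0],
  [0, 0, 0, 0, 0, 0, 0],
  [0, 0, 0, 0, 0, 0, 0],
])

```text
t: 3.05
tcp_pos: [0.4892, 0.214, 0.0325]
ee_rot: [0.122, 0.992, 0.001, 0.001]
wrist_force: [-8.8, -2.8, 26.0]
width: 0.0293
grasp_force: 57.4
```

apply_moves([
  [0, 0, 0, 0, 0, 0, 0],
  [0, 0, 0, 0, 0, 0, 0],
  [0, 0, 0, 0, 0, 0, 0],
])

```text
t: 3.35
tcp_pos: [0.4892, 0.214, 0.0325]
ee_rot: [0.122, 0.992, 0.0, 0.001]
wrist_force: [-0.9, 0.4, 13.1]
width: 0.0296
grasp_force: 60.0
```

```bash
cat >> h.py <<'E'
import json,os
G="grasp.json"
def T4(s):
    T=np.eye(4);T[:3,:3]=R.from_quat(s["ee_rot"]).as_matrix();T[:3,3]=s["tcp_pos"];return T
def stand(s):           # stand pose in the world
    return T4(s)@np.array(json.load(open(G))["Tts"])
def tilt(S):            # about the stand's x, from vertical
    y=np.array([-S[1,0],S[0,0],0]);y/=np.linalg.norm(y);return -S[:3,2]@y
def lean(n,s,im,d,zlo=.208):
    S=stand(s); h=S[:3,3]+S[:3,:3]@[.14,0,.03]
    x=np.array([S[0,0],S[1,0],0]);x/=np.linalg.norm(x);y=np.array([-x[1],x[0],0])
    P=cloud(n,d)-h; px,py,pz=P@x,P@y,P[...,2]
    box=(d>0)&(abs(px)<.055)&(abs(py)<.13)
    def hit(uv):
        o,D=ray(n,uv); t=((h-o)@x)/(D@x); q=o+D*t[:,None]-h; return q@y,q[:,2]
    v,u=np.nonzero(box&(pz>zlo)&(pz<.31)); 
    if len(v)<40: return None
    gy,gz=hit([[u.mean(),v.mean()]])
    rod=box&(pz>.06)&(pz<.19); pts=[]
    for k in np.nonzero(rod.sum(1)>1)[0]:
        c=np.nonzero(rod[k])[0]
        if c[-1]-c[0]<25: pts.append((c.mean(),k))
    sl=np.nan
    if len(pts)>8: ry,rz=hit(pts); sl=-np.polyfit(rz,ry,1)[0]
    return np.arctan2(-gy[0],gz[0]),gz[0],sl,len(v)
E
python3 - <<'E'
from h import *
s=r.sense();T=T4(s);print(s["t"],s["tcp_pos"],s["width"],s["grasp_force"],s["wrist_force"]);
S=np.eye(4);x=-T[:3,0];x[2]=0;x/=np.linalg.norm(x);S[:3,0]=x;S[:3,1]=[-x[1],x[0],0];S[:3,3]=[T[0,3],T[1,3],0]
json.dump({"Tts":(np.linalg.inv(T)@S).tolist()},open(G,"w"));print(S)
for n in("scene","side"):
    s=r.sense();im,d=r.get_image(n);print(n,lean(n,s,im,d)); cv2.imwrite(f"pics/{n}1.png",im)
    P=cloud(n,d);b=cv2.inRange(cv2.cvtColor(im,cv2.COLOR_BGR2HSV),(100,150,40),(125,255,255))>0
    q=P[b&(d>0)]-S[:3,3];q=q@S[:3,:3];q=q[(q[:,2]>.011)&(q[:,2]<.021)&(abs(q[:,0])<.2)&(abs(q[:,1])<.08)]
    print('blue x,y range',np.percentile(q,[1,99],axis=0)[:,:2].ravel())
E
```

```text
3.35 [0.4892 0.214  0.0325] 0.029574989502867244 59.99209821224213 [-0.8515  0.4088 13.1339]
[[ 0.9701  0.2427  0.      0.4892]
 [-0.2427  0.9701  0.      0.214 ]
 [ 0.      0.      1.      0.    ]
 [ 0.      0.      0.      1.    ]]
scene (np.float64(0.23262782683736924), np.float64(0.24459154714326084), np.float64(0.2641339707198567), 766)
blue x,y range [-0.0719 -0.0494  0.1645  0.0574]
side (np.float64(0.2919970126878378), np.float64(0.234226080011936), np.float64(0.25295862325822294), 699)
blue x,y range [-0.0838 -0.0525  0.1475  0.0527]
```

apply_moves([
  [0, 0, 0, 0, 0, -0.01, 0],
  [0, 0, 0, 0, 0, -0.02, 0],
  [0, 0, 0, 0, 0, -0.02, 0],
  [0, 0, 0, 0, 0, -0.01, 0],
  [0, 0, 0, 0, 0, 0, 0],
])

```text
t: 3.95
tcp_pos: [0.489, 0.2139, 0.0926]
ee_rot: [0.122, 0.993, 0.0, 0.001]
wrist_force: [-0.4, -0.2, -9.5]
width: 0.0295
grasp_force: 61.7
```

apply_moves([
  [0, 0, 0, 0.0044, -0.006, 0, 0],
  [0, 0, 0, 0.0044, -0.012, 0, 0],
  [0, 0, 0, 0.0044, -0.015, 0, 0],
  [0, 0, 0, 0.0044, -0.018, 0, 0],
  [0, 0, 0, 0.0044, -0.018, 0, 0],
])

```text
t: 4.45
tcp_pos: [0.4486, 0.1508, 0.0905]
ee_rot: [0.122, 0.993, -0.0, -0.001]
wrist_force: [0.1, -0.8, -9.3]
width: 0.029
grasp_force: 61.6
```

apply_moves([
  [0, 0, 0, 0.0044, -0.018, 0, 0],
  [0, 0, 0, 0.0044, -0.018, 0, 0],
  [0, 0, 0, 0.0044, -0.018, 0, 0],
  [0, 0, 0, 0.0044, -0.016, 0, 0],
  [0, 0, 0, 0.0044, -0.01, 0, 0],
])

```text
t: 4.95
tcp_pos: [0.4079, 0.0785, 0.0908]
ee_rot: [0.122, 0.992, -0.0, -0.001]
wrist_force: [1.2, 0.4, -9.0]
width: 0.0291
grasp_force: 61.6
```

apply_moves([
  [0, 0, -0.0306, 0, 0, 0, 0],
  [0, 0, -0.0306, 0, 0, 0, 0],
  [0, 0, -0.0306, 0, 0, 0, 0],
  [0, 0, -0.0306, 0, 0, 0, 0],
  [0, 0, -0.0306, 0, 0, 0, 0],
])

```text
t: 5.45
tcp_pos: [0.4089, 0.0796, 0.091]
ee_rot: [0.001, 1.0, -0.0, -0.0]
wrist_force: [-0.3, -0.1, -8.8]
width: 0.0297
grasp_force: 61.9
```

apply_moves([
  [0, 0, -0.0306, 0, 0, 0, 0],
  [0, 0, -0.0306, 0, 0, 0, 0],
  [0, 0, -0.0306, 0, 0, 0, 0],
  [0, 0, -0.0306, 0, 0, 0, 0],
  [0, 0, -0.0306, 0, 0, 0, 0],
])

```text
t: 5.95
tcp_pos: [0.4089, 0.0796, 0.0909]
ee_rot: [-0.119, 0.993, 0.0, -0.001]
wrist_force: [0.4, 0.1, -8.7]
width: 0.0292
grasp_force: 61.9
```

apply_moves([
  [0, 0, 0, 0, 0, 0, 0],
  [0, 0, 0, 0, 0, 0, 0],
  [0, 0, 0, 0, 0, 0, 0],
  [0, 0, 0, 0, 0, 0, 0],
  [0, 0, 0, 0, 0, 0, 0],
])

```text
t: 6.45
tcp_pos: [0.4096, 0.0798, 0.0913]
ee_rot: [-0.117, 0.993, -0.0, -0.0]
wrist_force: [-0.3, 0.3, -8.9]
width: 0.0293
grasp_force: 62.1
```

```bash
python3 - <<'E'
t=open("h.py").read()
t=t.replace('.as_matrix(),np.array(c["origin"])','.as_matrix(),np.array(c["origin"])+SH[n]').replace("def cam(n)",'SH={"scene":[-.0023,-.0034,0],"side":[.0045,-.0003,0]}\ndef cam(n)')
open("h.py","w").write(t)
E
python3 - <<'E'
from h import *
for i in range(3):
  for n in("scene","side"):
    s=r.sense();im,d=r.get_image(n);print(s["t"],n,lean(n,s,im,d),tilt(stand(s)))
    if i==0: np.savez(f"pics/{n}2.npz",im=im,d=d);cv2.imwrite(f"pics/{n}2.png",im)
S=stand(s);print(S,s["joints"],s["ft_torque"],s["wrist_force"])
for n in("scene","side"):
    f=np.load(f"pics/{n}2.npz");P=cloud(n,f["d"]);X,Y,Z=P[...,0],P[...,1],P[...,2]
    fo=(Z>.014)&(Z<.026)&(X>.58)&(X<.75)&(Y>-.25)&(Y<-.06)
    m=cv2.morphologyEx(fo.astype(np.uint8),cv2.MORPH_OPEN,np.ones((3,3)));q=P[m>0]
    print(n,len(q),cv2.minAreaRect((q[:,:2]*1000).astype(np.float32)))
    q=P[(Z>.195)&(Z<.225)&(X>.5)&(X<.75)&(Y>-.3)&(Y<-.08)]
    dd=np.array([np.cos(np.radians(13.5)),np.sin(np.radians(13.5))]); a=(q[:,:2]-[.453,-.2]).dot(dd); b=(q[:,:2]-[.453,-.2]).dot([-dd[1],dd[0]])
    for lo in np.arange(.06,.22,.02):
        w=b[(a>lo)&(a<lo+.02)]
        if len(w): print(round(lo,2),len(w),np.percentile(w[w<0],[5,95]) if (w<0).sum()>4 else '-',np.percentile(w[w>0],[5,95]) if (w>0).sum()>4 else '-')
E
```

```text
6.45 scene (np.float64(-0.20387091448396374), np.float64(0.24654823051273214), np.float64(-0.2029413197974936), 970) -0.0012111623456517633
6.5 side (np.float64(-0.2875409505411948), np.float64(0.2871244917166612), np.float64(-0.5313148187392349), 585) -0.001221907730018779
6.55 scene (np.float64(-0.18669492917191768), np.float64(0.24749310890335585), np.float64(-0.1836345124039127), 969) -0.001198145258839834
6.6 side (np.float64(-0.2771915635934907), np.float64(0.28651818113106986), np.float64(-0.48172245965885324), 583) -0.0011939986132282513
6.65 scene (np.float64(-0.18015125361004827), np.float64(0.24768664667471793), np.float64(-0.17699159248635843), 968) -0.001198612154323621
6.7 side (np.float64(-0.2912838151362822), np.float64(0.295314118932377), np.float64(-0.6383075600853425), 583) -0.0012037804693711563
[[ 0.9723 -0.2336  0.0015  0.4097]
 [ 0.2336  0.9723  0.0016  0.0797]
 [-0.0018 -0.0012  1.      0.0587]
 [ 0.      0.      0.      1.    ]] [ 0.049   0.4413  1.9983  0.      0.702  -1.7576] [-0.0871 -0.0043 -0.0249] [ 0.6003  0.2895 -8.7359]
scene 594 ((658.3814086914062, -152.6348876953125), (82.21054077148438, 132.6049346923828), 12.252508163452148)
0.06 11 - [0.0396 0.0462]
0.08 56 [-0.0355 -0.0206] [0.0291 0.0431]
0.1 55 [-0.0316 -0.019 ] [0.0229 0.0324]
0.12 57 [-0.0295 -0.0195] [0.0217 0.033 ]
0.14 58 [-0.0311 -0.0199] [0.0211 0.0312]
0.16 79 [-0.031  -0.0015] [0.0026 0.0324]
0.18 106 [-0.0315 -0.0008] [0.0029 0.0311]
0.2 172 [-0.0307 -0.002 ] [0.0016 0.0303]
side 388 ((660.509033203125, -152.66610717773438), (75.93831634521484, 133.23550415039062), 10.621894836425781)
0.06 20 [-0.0421 -0.0331] [0.0374 0.0452]
0.08 73 [-0.0359 -0.0212] [0.0271 0.0458]
0.1 73 [-0.0283 -0.0187] [0.0222 0.0331]
0.12 72 [-0.0279 -0.0174] [0.0196 0.0321]
0.14 71 [-0.0302 -0.0199] [0.0204 0.0322]
0.16 96 [-0.0299 -0.0032] [0.0014 0.0308]
0.18 96 [-0.0303 -0.0019] [0.0035 0.0304]
0.2 91 [-0.0317 -0.0003] [0.0034 0.03  ]
```

View pics/scene2.png

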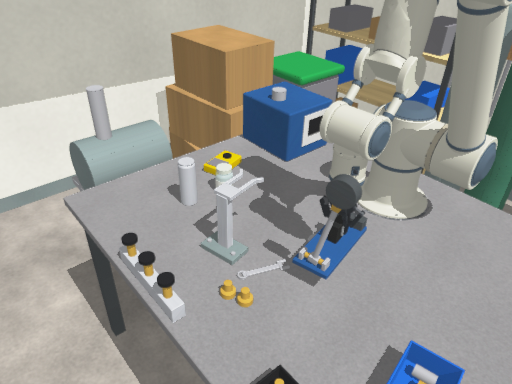

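View pics/side2.png

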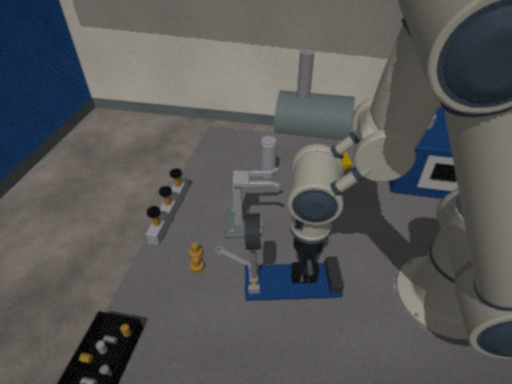

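```bash
cat > ctl.py <<'E'
# usage: ctl.py [dy1..dy5 in mm for the coming rows]
import sys
from h import *
from scipy.optimize import lsq_linear
N=3; I,G0,K,C,A=.0164,.073,.585,.004,.067; LAG=.03; dt=.01
L="log.json"; D=json.load(open(L)) if os.path.exists(L) else {"meas":[[6.45,-.2039],[6.55,-.1867],[6.65,-.1802]],"kn":[[0,0.],[6.7,0.]],"acc":[],"vy":0.,"plan":None,"b":0.}
DOCK=(np.array([.4541,-.1968]),np.radians(12.4))
s=r.sense(); t=s["t"]
if D["plan"]:   # rows of the last plan were just run
    for k,(u,a) in enumerate(D["plan"]):
        D["kn"].append([D["t"]+.1*(k+1),u]); D["acc"].append([D["t"]+.1*k,a])
    D["kn"].append([t,D["plan"][-1][0]])
mt=tilt(stand(s))
for i in range(N if D["plan"] else 0):
    s=r.sense();im,d=r.get_image("scene");m=lean("scene",s,im,d)
    if m: D["meas"].append([s["t"],m[0]]); print("meas",round(s["t"],2),"lean %.4f rod %.4f"%(m[0],m[2]),m[3])
s=r.sense();t=s["t"];D["kn"].append([t,D["kn"][-1][1]])
kn=np.array(D["kn"])
def w(tt,kn,acc):
    x=np.interp(tt-LAG,kn[:,0],kn[:,1])
    for a0,a in acc: x=x+A/K*a*((tt-LAG>=a0)&(tt-LAG<a0+.1))
    return x
def sim(x,v,b,W):
    X=[];
    for q in W: X.append((x,v)); v+=dt*(G0*x+K*(q+b)-C*v)/I; x+=dt*v
    X.append((x,v)); return np.array(X)
M=np.array([m for m in D["meas"] if m[0]>t-1.5]); t0=M[0,0]
tt=np.arange(t0,t+1e-6,dt); W=w(tt,kn,D["acc"]); ix=np.round((M[:,0]-t0)/dt).astype(int)
f0=sim(0,0,0,W); B=[sim(1,0,0,0*W),sim(0,1,0,0*W),sim(0,0,1,0*W)]
Am=np.array([b[ix,0] for b in B]).T/.004; y=(M[:,1]-f0[ix,0])/.004
Am=np.vstack([Am,[0,0,1/.006]]);y=np.r_[y,D["b"]/.006]
p=np.linalg.lstsq(Am,y,rcond=None)[0]; res=(y-Am@p)[:-1]*.004
n=len(tt)-1; X=f0[n]+sum(c*b[n] for c,b in zip(p,B)); b=p[2]
if len(M)>5: D["b"]=.7*D["b"]+.3*b
dy=[float(a)/1000 for a in sys.argv[1:6]] or [D["vy"]*.1]*5
vy=[D["vy"]]+[q/.1 for q in dy]; acc=[[t+.1*k,(vy[k+1]-vy[k])/.1] for k in range(5)]
H=10; th=np.arange(t,t+.1*H+1e-6,dt); u0=kn[-1,1]
def run(u,x=X,b_=b,ac=acc): return sim(x[0],x[1],b_,w(th,np.vstack([kn,np.c_[t+.1*np.arange(1,H+1),u]]),D["acc"]+ac))
rr=np.arange(1,H+1)*10
def cost(Y,u,bb):
    d=np.diff(np.r_[u0,u]);return np.r_[Y[rr,0]*1.,Y[rr,1]*.3,Y[-1]*[20,8],u*1.,d*1.5]
f=cost(run(np.zeros(H)),np.zeros(H),b); J=np.array([cost(run(e),e,b)-f for e in np.eye(H)]).T
u=lsq_linear(J,-f,bounds=(-.11,.11)).x; q=np.pi/2*.0005; u=np.round(u/q)*q
Y=run(u)
S=stand(s); e=S[:2,3]-DOCK[0]; c,sn=np.cos(DOCK[1]),np.sin(DOCK[1]); hy=S[:2,3]+.14*S[:2,0]-DOCK[0]
print("t %.2f lean %.3f rate %.3f b %.4f res %.4f | tilt cmd %.3f meas %.3f | dock x %.3f y %.3f hinge_y %.3f yaw %.3f z %.3f"%(t,*X,b,res.std(),u0,mt,e@[c,sn],e@[-sn,c],hy@[-sn,c],np.arctan2(S[1,0],S[0,0])-DOCK[1],S[2,3]))
print("pred",Y[[10,20,30,40,50],0],"end",Y[50],"tilts",u[:5])
print("TURN_X",[float(x) for x in np.round(-np.diff(np.r_[u0,u[:5]])/(np.pi/2),4)],"dy",dy)
D["plan"]=[[float(u[k]),acc[k][1]] for k in range(5)];D["vy"]=dy[-1]/.1;D["t"]=t;json.dump(D,open(L,"w"))
E
python3 ctl.py 0 0 0 0 0
```

```text
t 6.75 lean -0.181 rate -0.044 b -0.0003 res 0.0005 | tilt cmd 0.000 meas -0.001 | dock x 0.016 y 0.280 hinge_y 0.282 yaw 0.019 z 0.059
pred [-0.1876 -0.1818 -0.1565 -0.1218 -0.0871] end [-0.0871  0.3296] tilts [ 0.0927  0.0746  0.0361  0.0086 -0.0047]
TURN_X [-0.059, 0.0115, 0.0245, 0.0175, 0.0085] dy [0.0, 0.0, 0.0, 0.0, 0.0]
```

```bash
rm log.json; sed -i 's/bounds=(-.11,.11)/bounds=(-.06,.06)/' ctl.py; python3 ctl.py 0 0 0 0 0
```

```text
t 6.75 lean -0.181 rate -0.044 b -0.0003 res 0.0005 | tilt cmd 0.000 meas -0.001 | dock x 0.016 y 0.280 hinge_y 0.282 yaw 0.019 z 0.059
pred [-0.1882 -0.1903 -0.1798 -0.1568 -0.1241] end [-0.1241  0.3536] tilts [0.0597 0.0597 0.0597 0.0448 0.0196]
TURN_X [-0.038, -0.0, -0.0, 0.0095, 0.016] dy [0.0, 0.0, 0.0, 0.0, 0.0]
```

apply_moves([
  [-0.038, 0, 0, 0, 0, 0, 0],
  [0, 0, 0, 0, 0, 0, 0],
  [0, 0, 0, 0, 0, 0, 0],
  [0.0095, 0, 0, 0, 0, 0, 0],
  [0.016, 0, 0, 0, 0, 0, 0],
])

```text
t: 7.25
tcp_pos: [0.4097, 0.0797, 0.0913]
ee_rot: [-0.117, 0.993, 0.009, -0.001]
wrist_force: [-0.2, -0.5, -9.7]
width: 0.0291
grasp_force: 62.2
```

```bash
python3 ctl.py 0 0 0 0 0
```

```text
meas 7.25 lean 0.0730 rod 0.0741 906
meas 7.3 lean 0.1205 rod 0.1209 890
meas 7.35 lean 0.1689 rod 0.1863 870
t 7.40 lean 0.230 rate 1.187 b 0.0152 res 0.0037 | tilt cmd 0.020 meas 0.016 | dock x 0.016 y 0.281 hinge_y 0.284 yaw 0.021 z 0.059
pred [0.3583 0.494  0.6325 0.7799 0.9425] end [0.9425 1.7128] tilts [-0.0597 -0.0597 -0.0597 -0.0597 -0.0597]
TURN_X [0.0505, -0.0, -0.0, -0.0, -0.0] dy [0.0, 0.0, 0.0, 0.0, 0.0]
```

apply_moves([
  [0.0125, 0, 0, 0, 0, 0, 0],
  [0, 0, 0, 0, 0, 0, 0],
  [0, 0, 0, 0, 0, 0, 0],
  [0, 0, 0, 0, 0, 0, 0],
  [0, 0, 0, 0, 0, 0, 0],
])

```text
t: 7.9
tcp_pos: [0.4097, 0.0797, 0.0913]
ee_rot: [-0.118, 0.993, 0.0, -0.0]
wrist_force: [0.6, -0.1, -9.5]
width: 0.0296
grasp_force: 62.4
```

apply_moves([
  [0, 0, 0, 0, 0, 0, 0],
  [0, 0, 0, 0, 0, 0, 0],
  [0, 0, 0, 0, 0, 0, 0],
  [0, 0, 0, 0, 0, 0, 0],
  [0, 0, 0, 0, 0, 0, 0],
])

```text
t: 8.4
tcp_pos: [0.4097, 0.0798, 0.0913]
ee_rot: [-0.118, 0.993, 0.0, -0.0]
wrist_force: [-0.1, -0.6, -9.3]
width: 0.0295
grasp_force: 62.6
```

apply_moves([
  [0, 0, 0, 0, 0, 0, 0],
  [0, 0, 0, 0, 0, 0, 0],
  [0, 0, 0, 0, 0, 0, 0],
  [0, 0, 0, 0, 0, 0, 0],
  [0, 0, 0, 0, 0, 0, 0],
])

```text
t: 8.9
tcp_pos: [0.4097, 0.0798, 0.0913]
ee_rot: [-0.118, 0.993, -0.0, -0.0]
wrist_force: [-0.6, -0.5, -9.7]
width: 0.0291
grasp_force: 62.6
```

apply_moves([
  [0, 0, 0, 0, 0, 0, 0],
  [0, 0, 0, 0, 0, 0, 0],
  [0, 0, 0, 0, 0, 0, 0],
  [0, 0, 0, 0, 0, 0, 0],
  [0, 0, 0, 0, 0, 0, 0],
])

```text
t: 9.4
tcp_pos: [0.4097, 0.0798, 0.0913]
ee_rot: [-0.118, 0.993, 0.0, 0.0]
wrist_force: [0.6, -0.8, -9.8]
width: 0.0291
grasp_force: 62.6
```

```bash
rm -f log.json; python3 - <<'E'
t=open("ctl.py").read()
t=t.replace('"meas":[[6.45,-.2039],[6.55,-.1867],[6.65,-.1802]],"kn":[[0,0.],[6.7,0.]]','"meas":[],"kn":[[0,0.]]')
t=t.replace('range(N if D["plan"] else 0)','range(N)')
t=t.replace('''u=lsq_linear(J,-f,bounds=(-.06,.06)).x;''','''u=np.zeros(H);lo,hi=-.07,.07
for _ in range(5):
    u=lsq_linear(J,-f,bounds=(np.minimum(lo,hi-.002),np.maximum(hi,lo+.002))).x; l=run(u)[rr,0]; lo=np.clip(l-.23,-.07,.05); hi=np.clip(l+.23,-.05,.07)
''')
open("ctl.py","w").write(t)
from h import *
for i in range(4):
    s=r.sense();im,d=r.get_image("scene");print(s["t"],lean("scene",s,im,d),tilt(stand(s)))
E
```

```text
9.4 (np.float64(-0.23711479697311375), np.float64(0.24509697963920662), np.float64(-0.2370647990661284), 964) -0.0012042186068898409
9.45 (np.float64(-0.2472013017158216), np.float64(0.2447282985893055), np.float64(-0.24774621074823536), 958) -0.0012387029505230905
9.5 (np.float64(-0.24695550182420914), np.float64(0.24457222317680538), np.float64(-0.24101301640841502), 957) -0.001215127077808426
9.55 (np.float64(-0.24410473196153648), np.float64(0.2446605463972264), np.float64(-0.23760953717982963), 975) -0.001198300313138059
```

apply_moves([
  [-0.0064, 0, 0, 0, 0, 0, 0],
  [-0.0064, 0, 0, 0, 0, 0, 0],
  [-0.0064, 0, 0, 0, 0, 0, 0],
  [-0.0064, 0, 0, 0, 0, 0, 0],
  [0, 0, 0, 0, 0, 0, 0],
])

```text
t: 10.1
tcp_pos: [0.4098, 0.0795, 0.0913]
ee_rot: [-0.117, 0.993, 0.02, -0.002]
wrist_force: [0.4, 0.6, -9.4]
width: 0.0291
grasp_force: 62.6
```

```bash
sed -i 's/"kn":\[\[0,0.\]\]/"kn":[[0,0.0402]]/' ctl.py; python3 ctl.py 0 0 0 0 0
```

```text
File "ctl.py", line 46
    q=np.pi/2*.0005; u=np.round(u/q)*q
                                      ^
IndentationError: unindent does not match any outer indentation level
```

Sim clock stands still; fix and run.

```bash
sed -i 's/^ q=np.pi/q=np.pi/' ctl.py; python3 ctl.py 0 0 0 0 0
```

```text
meas 10.1 lean -0.1923 rod -0.1903 967
meas 10.15 lean -0.1833 rod -0.1844 967
meas 10.2 lean -0.1734 rod -0.1727 959
t 10.25 lean -0.162 rate 0.246 b -0.0000 res 0.0001 | tilt cmd 0.040 meas 0.040 | dock x 0.016 y 0.281 hinge_y 0.284 yaw 0.019 z 0.059
pred [-0.1337 -0.1034 -0.0756 -0.0528 -0.0352] end [-0.0352  0.1551] tilts [ 0.0188  0.0024 -0.0055 -0.0071 -0.0063]
TURN_X [0.0136, 0.0105, 0.005, 0.001, -0.0005] dy [0.0, 0.0, 0.0, 0.0, 0.0]
```

apply_moves([
  [0.0136, 0, 0, 0, 0, 0, 0],
  [0.0105, 0, 0, 0, 0, 0, 0],
  [0.005, 0, 0, 0, 0, 0, 0],
  [0.001, 0, 0, 0, 0, 0, 0],
  [-0.0005, 0, 0, 0, 0, 0, 0],
])

```text
t: 10.75
tcp_pos: [0.4097, 0.0799, 0.0913]
ee_rot: [-0.118, 0.993, -0.003, 0.0]
wrist_force: [0.3, -0.2, -9.3]
width: 0.0294
grasp_force: 62.6
```

```bash
python3 ctl.py 0 0 0 0 0
```

```text
meas 10.75 lean -0.1109 rod -0.1059 945
meas 10.8 lean -0.1166 rod -0.1141 956
meas 10.85 lean -0.1249 rod -0.1167 953
t 10.90 lean -0.134 rate -0.222 b -0.0062 res 0.0013 | tilt cmd -0.006 meas -0.007 | dock x 0.016 y 0.279 hinge_y 0.282 yaw 0.019 z 0.059
pred [-0.1607 -0.1809 -0.1912 -0.197  -0.2012] end [-0.2012 -0.0413] tilts [0.0691 0.0495 0.0385 0.033  0.0291]
TURN_X [-0.048, 0.0125, 0.007, 0.0035, 0.0025] dy [0.0, 0.0, 0.0, 0.0, 0.0]
```

```bash
sed -i 's/"LAG",".03"/"LAG","-.03"/' ctl.py; cp log0.json log.json; N=0 python3 ctl.py 0 0 0 0 0
```

```text
t 10.90 lean -0.134 rate -0.209 b -0.0034 res 0.0006 | tilt cmd -0.006 meas -0.007 | dock x 0.016 y 0.279 hinge_y 0.282 yaw 0.019 z 0.059
pred [-0.1509 -0.1522 -0.1375 -0.1114 -0.0821] end [-0.0821  0.2882] tilts [0.0699 0.0699 0.0636 0.0346 0.0118]
TURN_X [-0.0485, -0.0, 0.004, 0.0185, 0.0145] dy [0.0, 0.0, 0.0, 0.0, 0.0]
```

apply_moves([
  [-0.0485, 0, 0, 0, 0, 0, 0],
  [0, 0, 0, 0, 0, 0, 0],
  [0.004, 0, 0, 0, 0, 0, 0],
  [0.0185, 0, 0, 0, 0, 0, 0],
  [0.0145, 0, 0, 0, 0, 0, 0],
])

```text
t: 11.4
tcp_pos: [0.4096, 0.0797, 0.0913]
ee_rot: [-0.117, 0.993, 0.004, -0.001]
wrist_force: [-0.1, -0.2, -10.1]
width: 0.0293
grasp_force: 62.6
```

```bash
python3 ctl.py 0 0 0 0 0; cp log.json log1.json; for l in -0.06 0 0.03; do python3 -c "
import json;D=json.load(open('log1.json'));D['plan']=None;json.dump(D,open('log.json','w'))"; echo LAG $l; N=0 LAG=$l python3 ctl.py 0 0 0 0 0|head -1; done; cp log1.json log.json
```

```text
meas 11.4 lean -0.1187 rod -0.1147 956
meas 11.45 lean -0.1094 rod -0.0957 949
meas 11.5 lean -0.1005 rod -0.0878 954
t 11.55 lean -0.094 rate 0.136 b -0.0061 res 0.0007 | tilt cmd 0.012 meas 0.008 | dock x 0.016 y 0.280 hinge_y 0.283 yaw 0.021 z 0.059
pred [-0.0805 -0.0653 -0.05   -0.0363 -0.0252] end [-0.0252  0.0978] tilts [0.0243 0.0181 0.0102 0.0047 0.0024]
TURN_X [-0.008, 0.004, 0.005, 0.0035, 0.0015] dy [0.0, 0.0, 0.0, 0.0, 0.0]
LAG -0.06
t 11.55 lean -0.098 rate 0.089 b -0.0078 res 0.0023 | tilt cmd 0.012 meas 0.010 | dock x 0.016 y 0.280 hinge_y 0.283 yaw 0.021 z 0.059
LAG 0
t 11.55 lean -0.090 rate 0.179 b -0.0047 res 0.0010 | tilt cmd 0.012 meas 0.010 | dock x 0.016 y 0.280 hinge_y 0.283 yaw 0.021 z 0.059
LAG 0.03
t 11.55 lean -0.087 rate 0.222 b -0.0034 res 0.0025 | tilt cmd 0.012 meas 0.010 | dock x 0.016 y 0.280 hinge_y 0.283 yaw 0.021 z 0.059
```

apply_moves([
  [-0.008, 0, 0, 0, 0, 0, 0],
  [0.004, 0, 0, 0, 0, 0, 0],
  [0.005, 0, 0, 0, 0, 0, 0],
  [0.0035, 0, 0, 0, 0, 0, 0],
  [0.0015, 0, 0, 0, 0, 0, 0],
])

```text
t: 12.05
tcp_pos: [0.4096, 0.0798, 0.0913]
ee_rot: [-0.118, 0.993, 0.001, -0.0]
wrist_force: [-0.4, 0.7, -9.5]
width: 0.0292
grasp_force: 62.6
```

```bash
sed -i 's/"LAG","-.03"/"LAG","-.02"/' ctl.py; python3 ctl.py 0 0 0 0 0
```

```text
meas 12.05 lean -0.0200 rod -0.0103 933
meas 12.1 lean -0.0129 rod -0.0071 928
meas 12.15 lean -0.0058 rod 0.0043 922
t 12.20 lean -0.003 rate 0.089 b -0.0060 res 0.0009 | tilt cmd 0.002 meas 0.001 | dock x 0.016 y 0.280 hinge_y 0.283 yaw 0.020 z 0.059
pred [0.0044 0.0075 0.0075 0.0059 0.004 ] end [ 0.004  -0.0194] tilts [-0.0071 -0.0047  0.      0.0039  0.0055]
TURN_X [0.006, -0.0015, -0.003, -0.0025, -0.001] dy [0.0, 0.0, 0.0, 0.0, 0.0]
```

apply_moves([
  [0.006, 0, 0, 0, 0, 0, 0],
  [-0.0015, 0, 0, 0, 0, 0, 0],
  [-0.003, 0, 0, 0, 0, 0, 0],
  [-0.0025, 0, 0, 0, 0, 0, 0],
  [-0.001, 0, 0, 0, 0, 0, 0],
])

```text
t: 12.7
tcp_pos: [0.4097, 0.0797, 0.0913]
ee_rot: [-0.118, 0.993, 0.003, -0.0]
wrist_force: [-0.3, 0.6, -9.8]
width: 0.0294
grasp_force: 62.6
```

```bash
python3 ctl.py 0 0 0 0 0
```

```text
meas 12.7 lean 0.0559 rod 0.0662 906
meas 12.75 lean 0.0637 rod 0.0742 904
meas 12.8 lean 0.0731 rod 0.0746 909
t 12.85 lean 0.081 rate 0.194 b -0.0022 res 0.0012 | tilt cmd 0.005 meas 0.005 | dock x 0.016 y 0.280 hinge_y 0.282 yaw 0.019 z 0.059
pred [0.0967 0.0955 0.0813 0.0621 0.0435] end [ 0.0435 -0.1743] tilts [-0.0636 -0.0534 -0.0267 -0.0063  0.0039]
TURN_X [0.044, -0.0065, -0.017, -0.013, -0.0065] dy [0.0, 0.0, 0.0, 0.0, 0.0]
```

```bash
cat > fit.py <<'E'
import json,numpy as np
from scipy.optimize import least_squares
D=json.load(open("log.json"));kn=np.array(D["kn"]);M=np.array(D["meas"]);dt=.01
ends=sorted(set(np.round(M[2::3,0],2)))
segs=[M[(M[:,0]>e-1.5)&(M[:,0]<=e+.001)] for e in ends[2:]]
def model(p,full=False):
    G0,b,lag,sc=p;out=[]
    for S in segs:
        tt=np.arange(S[0,0],S[-1,0]+.005,dt);W=sc*np.interp(tt-lag,kn[:,0],kn[:,1])+b
        for a0,a in D["acc"]: W=W+.1145*a*((tt-lag>=a0)&(tt-lag<a0+.1))
        def sim(x,v,W):
            X=[]
            for q in W: X.append(x);v+=dt*(G0*x+.585*q-.004*v)/.0164;x+=dt*v
            return np.array(X)
        ix=np.round((S[:,0]-S[0,0])/dt).astype(int)
        A=np.c_[sim(1,0,0*W)[ix],sim(0,1,0*W)[ix]];y=S[:,1]-sim(0,0,W)[ix]
        out.append(y-A@np.linalg.lstsq(A,y,rcond=None)[0])
    return np.concatenate(out)
f=lambda p:np.r_[model(p)/.002,(p[0]-.08)/.02,p[1]/.005,p[2]/.03,(p[3]-1)/.05]
s=least_squares(f,[.08,0,-.02,1]);J=np.linalg.inv(s.jac.T@s.jac)
print(s.x,np.sqrt(np.diag(J)),model(s.x).std())
E
python3 fit.py
```

```text
[ 0.09089325 -0.00155595 -0.02622442  0.96799979] [0.00483037 0.00037266 0.00586282 0.03872934] 0.0006784719336317756
```

```bash
sed -i 's/I,G0,K,C,A=.0164,.073/I,G0,K,C,A=.0164,.091/; s/"LAG","-.02"/"LAG","-.026"/; s/\.006/.002/g' ctl.py; grep -n "\.002" ctl.py; python3 -c "
import json;D=json.load(open('log.json'));D['plan']=None;D['b']=-.0015;json.dump(D,open('log.json','w'))"; N=0 python3 ctl.py 0 0 0 0 0
```

```text
31:Am=np.vstack([Am,[0,0,1/.002]]);y=np.r_[y,D["b"]/.002]
45:    u=lsq_linear(J,-f,bounds=(np.minimum(lo,hi-.002),np.maximum(hi,lo+.002))).x; l=run(u)[rr,0]; lo=np.clip(l-.23,-.07,.05); hi=np.clip(l+.23,-.05,.07)
t 12.85 lean 0.084 rate 0.222 b -0.0016 res 0.0007 | tilt cmd 0.005 meas 0.004 | dock x 0.016 y 0.280 hinge_y 0.282 yaw 0.019 z 0.059
pred [0.1009 0.1006 0.0864 0.0667 0.0475] end [ 0.0475 -0.18  ] tilts [-0.0699 -0.062  -0.0338 -0.011   0.0008]
TURN_X [0.048, -0.005, -0.018, -0.0145, -0.0075] dy [0.0, 0.0, 0.0, 0.0, 0.0]
```

apply_moves([
  [0.048, 0, 0, 0, 0, 0, 0],
  [-0.005, 0, 0, 0, 0, 0, 0],
  [-0.018, 0, 0, 0, 0, 0, 0],
  [-0.0145, 0, 0, 0, 0, 0, 0],
  [-0.0075, 0, 0, 0, 0, 0, 0],
])

```text
t: 13.35
tcp_pos: [0.4098, 0.0798, 0.0913]
ee_rot: [-0.118, 0.993, 0.002, -0.0]
wrist_force: [-0.4, 0.5, -9.0]
width: 0.0296
grasp_force: 62.6
```

```bash
python3 ctl.py 0 0 0 0 0;python3 fit.py
```

```text
meas 13.35 lean 0.0730 rod 0.0738 901
meas 13.4 lean 0.0685 rod 0.0757 905
meas 13.45 lean 0.0652 rod 0.0675 895
t 13.50 lean 0.063 rate -0.039 b 0.0001 res 0.0009 | tilt cmd 0.001 meas 0.002 | dock x 0.016 y 0.279 hinge_y 0.282 yaw 0.019 z 0.059
pred [0.0584 0.0507 0.0406 0.0303 0.0213] end [ 0.0213 -0.082 ] tilts [-0.022  -0.0181 -0.0094 -0.0024  0.0008]
TURN_X [0.0145, -0.0025, -0.0055, -0.0045, -0.002] dy [0.0, 0.0, 0.0, 0.0, 0.0]
[ 0.09130252 -0.00096388 -0.02356788  0.93949808] [0.0046946  0.00024275 0.00574444 0.03586354] 0.0009070624136522753
```

```bash
sed -i 's/.091,.585/.092,.56/; s/u\*1\.,d\*1\.5/u*.5,d*.8/; s/Y\[rr,0\]\*1\./Y[rr,0]*1.5/' ctl.py; python3 -c "
import json;D=json.load(open('log.json'));D['plan']=None;D['b']=-.001;json.dump(D,open('log.json','w'))"; N=0 python3 ctl.py 0 0 0 0 0
```

```text
t 13.50 lean 0.063 rate -0.036 b -0.0005 res 0.0006 | tilt cmd 0.001 meas 0.000 | dock x 0.016 y 0.279 hinge_y 0.282 yaw 0.019 z 0.059
pred [0.0569 0.0428 0.0274 0.0157 0.0084] end [ 0.0084 -0.0572] tilts [-0.044  -0.0173  0.0055  0.011   0.0086]
TURN_X [0.0285, -0.017, -0.0145, -0.0035, 0.0015] dy [0.0, 0.0, 0.0, 0.0, 0.0]
```

apply_moves([
  [0.0285, 0, 0, 0, 0, 0, 0],
  [-0.017, 0, 0, 0, 0, 0, 0],
  [-0.0145, 0, 0, 0, 0, 0, 0],
  [-0.0035, 0, 0, 0, 0, 0, 0],
  [0.0015, 0, 0, 0, 0, 0, 0],
])

```text
t: 14.0
tcp_pos: [0.4097, 0.0796, 0.0913]
ee_rot: [-0.117, 0.993, 0.004, -0.001]
wrist_force: [-0.2, -1.4, -9.6]
width: 0.0295
grasp_force: 62.6
```

```bash
python3 ctl.py 0 0 0 0 0;python3 fit.py
```

```text
meas 14.0 lean 0.0133 rod 0.0205 918
meas 14.05 lean 0.0113 rod 0.0223 913
meas 14.1 lean 0.0096 rod 0.0185 921
t 14.15 lean 0.010 rate 0.009 b -0.0001 res 0.0005 | tilt cmd 0.009 meas 0.007 | dock x 0.016 y 0.280 hinge_y 0.283 yaw 0.020 z 0.059
pred [0.0111 0.0094 0.0065 0.0041 0.0026] end [ 0.0026 -0.0101] tilts [-0.0118 -0.0071 -0.      0.0024  0.0024]
TURN_X [0.013, -0.003, -0.0045, -0.0015, -0.0] dy [0.0, 0.0, 0.0, 0.0, 0.0]
[ 9.41411344e-02 -7.09901863e-04 -2.81199917e-02  9.50997430e-01] [0.00393333 0.00015709 0.00405594 0.03303067] 0.0009423696360738463
```

```bash
python3 - <<'E'
t=open("ctl.py").read()
t=t.replace('acc=[[t+.1*k,(vy[k+1]-vy[k])/.1] for k in range(5)]','vy.append(0.); acc=[[t+.1*k,(vy[k+1]-vy[k])/.1] for k in range(6)]')
t=t.replace('vy=[D["vy"]]+','vy=[0.]+').replace('D["kn"].append([D["t"]+.1*(k+1),u]);','D["kn"]+=[[D["t"]+.1*(k+1),u]] if k<5 else [];')
t=t.replace('[[float(u[k]),acc[k][1]] for k in range(5)]','[[float(u[min(k,4)]),acc[k][1]] for k in range(6)]')
open("ctl.py","w").write(t)
import json;D=json.load(open('log.json'));D['plan']=None;json.dump(D,open('log.json','w'))
E
N=0 python3 ctl.py -3 -6 -6 -3 0
```

```text
t 14.15 lean 0.010 rate 0.010 b -0.0001 res 0.0005 | tilt cmd 0.009 meas 0.007 | dock x 0.016 y 0.280 hinge_y 0.283 yaw 0.020 z 0.059
pred [ 0.0084  0.0023 -0.0037 -0.0047 -0.0012] end [-0.0012  0.0394] tilts [ 0.0259  0.0157 -0.0079 -0.0228 -0.0188]
TURN_X [-0.011, 0.0065, 0.015, 0.0095, -0.0025] dy [-0.003, -0.006, -0.006, -0.003, 0.0]
```

apply_moves([
  [-0.011, 0, 0, 0.003, -0.003, 0, 0],
  [0.0065, 0, 0, 0.004, -0.006, 0, 0],
  [0.015, 0, 0, 0.004, -0.006, 0, 0],
  [0.0095, 0, 0, 0.003, -0.003, 0, 0],
  [-0.0025, 0, 0, 0, 0, 0, 0],
])

```text
t: 14.65
tcp_pos: [0.3997, 0.059, 0.091]
ee_rot: [-0.118, 0.993, -0.01, 0.001]
wrist_force: [-0.3, 0.9, -9.1]
width: 0.0295
grasp_force: 62.6
```

```bash
python3 ctl.py -3 -7 -7 -3 0;python3 fit.py
```

```text
meas 14.65 lean -0.0248 rod -0.0186 895
meas 14.7 lean -0.0288 rod -0.0264 896
meas 14.75 lean -0.0336 rod -0.0259 899
t 14.80 lean -0.040 rate -0.155 b -0.0008 res 0.0005 | tilt cmd -0.019 meas -0.021 | dock x 0.003 y 0.261 hinge_y 0.264 yaw 0.020 z 0.059
pred [-0.058  -0.072  -0.0722 -0.054  -0.0306] end [-0.0306  0.2139] tilts [ 0.0699  0.0699  0.0518 -0.0094 -0.0298]
TURN_X [-0.0565, -0.0, 0.0115, 0.039, 0.013] dy [-0.003, -0.007, -0.007, -0.003, 0.0]
[ 9.33657924e-02 -7.37430125e-04 -2.76111501e-02  9.44624825e-01] [0.00283753 0.00013238 0.0036749  0.02434661] 0.0008804675808227863
```

```bash
python3 - <<'E'
t=open("ctl.py").read()
t=t.replace('np.c_[t+.1*np.arange(1,H+1),u]]','np.c_[np.insert(t+.1*np.arange(1,H+1)+.15*(np.arange(H)>4),5,t+.65),np.insert(u,5,u[4])]]')
t=t.replace('t+.1*H+1e-6','t+.15+.1*H+1e-6').replace('rr=np.arange(1,H+1)*10','rr=np.arange(1,H+1)*10+15*(np.arange(H)>4)')
t=t.replace('"end",Y[50]','"end",Y[65]')
open("ctl.py","w").write(t)
import json;D=json.load(open('log.json'));D['plan']=None;json.dump(D,open('log.json','w'))
E
cp log.json l2.json; N=0 python3 ctl.py 0 0 0 0 0; cp l2.json log.json;  N=0 python3 ctl.py -2 -4 -4 -2 0
```

```text
t 14.80 lean -0.040 rate -0.155 b -0.0008 res 0.0005 | tilt cmd -0.019 meas -0.020 | dock x 0.003 y 0.261 hinge_y 0.264 yaw 0.020 z 0.059
pred [-0.0512 -0.0464 -0.0333 -0.0212 -0.0128] end [-0.0049  0.0376] tilts [ 0.0699  0.044   0.0063 -0.0079 -0.0039]
TURN_X [-0.0565, 0.0165, 0.024, 0.009, -0.0025] dy [0.0, 0.0, 0.0, 0.0, 0.0]
t 14.80 lean -0.040 rate -0.155 b -0.0008 res 0.0005 | tilt cmd -0.019 meas -0.020 | dock x 0.003 y 0.261 hinge_y 0.264 yaw 0.020 z 0.059
pred [-0.0557 -0.0605 -0.0527 -0.0382 -0.0228] end [-0.0082  0.0579] tilts [ 0.0699  0.0699  0.0204 -0.0149 -0.0134]
TURN_X [-0.0565, -0.0, 0.0315, 0.0225, -0.001] dy [-0.002, -0.004, -0.004, -0.002, 0.0]
```

```bash
cp l2.json log.json; N=0 python3 ctl.py 0 0 0 0 0|tail -1
```

```text
TURN_X [-0.0565, 0.0165, 0.024, 0.009, -0.0025] dy [0.0, 0.0, 0.0, 0.0, 0.0]
```

apply_moves([
  [-0.0565, 0, 0, 0.003, 0, 0, 0],
  [0.0165, 0, 0, 0.004, 0, 0, 0],
  [0.024, 0, 0, 0.003, 0, 0, 0],
  [0.009, 0, 0, 0, 0, 0, 0],
  [-0.0025, 0, 0, 0, 0, 0, 0],
])

```text
t: 15.3
tcp_pos: [0.3907, 0.0572, 0.0911]
ee_rot: [-0.118, 0.993, -0.002, 0.0]
wrist_force: [0.3, -0.1, -9.8]
width: 0.0296
grasp_force: 62.6
```

```bash
python3 ctl.py -3 -6 -6 -3 0
```

```text
meas 15.3 lean -0.0267 rod -0.0167 885
meas 15.35 lean -0.0256 rod -0.0167 882
meas 15.4 lean -0.0247 rod -0.0192 882
t 15.45 lean -0.026 rate -0.022 b -0.0019 res 0.0006 | tilt cmd -0.004 meas -0.005 | dock x -0.007 y 0.261 hinge_y 0.264 yaw 0.020 z 0.058
pred [-0.0293 -0.0288 -0.0252 -0.0185 -0.0088] end [-0.0005  0.0179] tilts [ 0.0675  0.0369 -0.0071 -0.0259 -0.0134]
TURN_X [-0.0455, 0.0195, 0.028, 0.012, -0.008] dy [-0.003, -0.006, -0.006, -0.003, 0.0]
```

apply_moves([
  [-0.0455, 0, 0, 0.003, -0.003, 0, 0],
  [0.0195, 0, 0, 0.004, -0.006, 0, 0],
  [0.028, 0, 0, 0.004, -0.006, 0, 0],
  [0.012, 0, 0, 0.003, -0.003, 0, 0],
  [-0.008, 0, 0, 0, 0, 0, 0],
])

```text
t: 15.95
tcp_pos: [0.3807, 0.0361, 0.0904]
ee_rot: [-0.118, 0.993, -0.006, 0.001]
wrist_force: [-0.1, 0.4, -8.4]
width: 0.0295
grasp_force: 62.6
```

```bash
python3 ctl.py -3 -7 -7 -3 0;python3 fit.py
```

```text
meas 15.95 lean -0.0047 rod 0.0044 845
meas 16.0 lean -0.0011 rod 0.0017 848
meas 16.05 lean 0.0013 rod 0.0106 845
t 16.10 lean 0.005 rate 0.039 b -0.0009 res 0.0007 | tilt cmd -0.013 meas -0.014 | dock x -0.021 y 0.242 hinge_y 0.245 yaw 0.019 z 0.058
pred [ 0.004  -0.0026 -0.009  -0.0082 -0.0019] end [ 0.0028 -0.0014] tilts [ 0.0322  0.0228 -0.0079 -0.0243 -0.0134]
TURN_X [-0.029, 0.006, 0.0195, 0.0105, -0.007] dy [-0.003, -0.007, -0.007, -0.003, 0.0]
[ 9.51960733e-02 -8.74496444e-04 -2.47917304e-02  9.61733945e-01] [0.0026112  0.00011861 0.00338738 0.02199648] 0.0011477323880141695
```

apply_moves([
  [-0.029, 0, 0, 0.003, -0.003, 0, 0],
  [0.006, 0, 0, 0.004, -0.007, 0, 0],
  [0.0195, 0, 0, 0.004, -0.007, 0, 0],
  [0.0105, 0, 0, 0.003, -0.003, 0, 0],
  [-0.007, 0, 0, 0, 0, 0, 0],
])

```text
t: 16.6
tcp_pos: [0.3716, 0.0133, 0.0901]
ee_rot: [-0.118, 0.993, -0.007, 0.001]
wrist_force: [-0.6, 0.5, -8.5]
width: 0.0294
grasp_force: 62.6
```

```bash
python3 ctl.py -4 -8 -8 -4 0
```

```text
meas 16.6 lean -0.0186 rod -0.0163 817
meas 16.65 lean -0.0193 rod -0.0198 819
meas 16.7 lean -0.0224 rod -0.0220 816
t 16.75 lean -0.024 rate -0.072 b -0.0013 res 0.0008 | tilt cmd -0.013 meas -0.015 | dock x -0.035 y 0.222 hinge_y 0.225 yaw 0.019 z 0.058
pred [-0.0351 -0.0422 -0.04   -0.0298 -0.0149] end [-0.0013  0.0383] tilts [ 0.0699  0.0683  0.0039 -0.0314 -0.0196]
TURN_X [-0.053, 0.001, 0.041, 0.0225, -0.0075] dy [-0.004, -0.008, -0.008, -0.004, 0.0]
```

apply_moves([
  [-0.053, 0, 0, 0.003, -0.004, 0, 0],
  [0.001, 0, 0, 0.004, -0.008, 0, 0],
  [0.041, 0, 0, 0.004, -0.008, 0, 0],
  [0.0225, 0, 0, 0.002, -0.004, 0, 0],
  [-0.0075, 0, 0, 0, 0, 0, 0],
])

```text
t: 17.25
tcp_pos: [0.3645, -0.0132, 0.089]
ee_rot: [-0.118, 0.993, -0.011, 0.001]
wrist_force: [0.8, 0.6, -8.9]
width: 0.0297
grasp_force: 62.6
```

```bash
python3 ctl.py -4 -7 -7 -4 0
```

```text
meas 17.25 lean -0.0452 rod -0.0377 790
meas 17.3 lean -0.0445 rod -0.0345 793
meas 17.35 lean -0.0463 rod -0.0383 796
t 17.40 lean -0.049 rate -0.085 b -0.0022 res 0.0010 | tilt cmd -0.020 meas -0.023 | dock x -0.047 y 0.198 hinge_y 0.200 yaw 0.019 z 0.057
pred [-0.0622 -0.071  -0.0676 -0.0528 -0.0318] end [-0.0102  0.0874] tilts [ 0.0699  0.0699  0.0346 -0.0149 -0.0181]
TURN_X [-0.057, -0.0, 0.0225, 0.0315, 0.002] dy [-0.004, -0.007, -0.007, -0.004, 0.0]
```

```bash
sed -i 's/G0,b,lag,sc=p/G0,b,lag,sc,Ay=p/; s/\.1145\*a/Ay*a/; s/(p\[3\]-1)\/.05\]/(p[3]-1)\/.05,(p[4]-.1145)\/.03]/; s/-.02,1\])/-.02,1,.1145])/' fit.py; python3 fit.py; sed -i 's/-\.07,/-.09,/g; s/,\.07)/,.09)/g; s/=-.09,\.07$/=-.09,.09/' ctl.py; grep -n "09" ctl.py|head; python3 -c "
import json;D=json.load(open('log.json'));D['plan']=None;D['b']=-.001;json.dump(D,open('log.json','w'))"; sed -i 's/C,A=.0164,.092,.56,.004,.067/C,A=.0164,.094,.56,.004,.075/' ctl.py;  N=0 python3 ctl.py -1 -3 -3 -1 0
```

```text
[ 0.09002688 -0.00108541 -0.02133936  0.91764765  0.10116143] [0.00309082 0.000106   0.00333857 0.02604831 0.00455313] 0.0011652467510529123
5:N=int(os.environ.get("N","3")); I,G0,K,C,A=.0164,.092,.56,.004,.067; LAG=float(os.environ.get("LAG","-.026")); dt=.01
43:u=np.zeros(H);lo,hi=-.09,.09
45:    u=lsq_linear(J,-f,bounds=(np.minimum(lo,hi-.002),np.maximum(hi,lo+.002))).x; l=run(u)[rr,0]; lo=np.clip(l-.23,-.09,.05); hi=np.clip(l+.23,-.05,.09)
t 17.40 lean -0.047 rate -0.068 b -0.0020 res 0.0015 | tilt cmd -0.020 meas -0.020 | dock x -0.047 y 0.198 hinge_y 0.200 yaw 0.019 z 0.057
pred [-0.0516 -0.0463 -0.036  -0.0239 -0.0135] end [-0.0049  0.0287] tilts [ 0.0801  0.0448 -0.0024 -0.0196 -0.0086]
TURN_X [-0.0635, 0.0225, 0.03, 0.011, -0.007] dy [-0.001, -0.003, -0.003, -0.001, 0.0]
```

```bash
sed -i 's/C,A=.0164,.094,.56,.004,.075/C,A=.0164,.090,.54,.004,.060/; s/"-.026"/"-.022"/' ctl.py; python3 -c "
import json;D=json.load(open('log.json'));D['plan']=None;D['b']=-.001;json.dump(D,open('log.json','w'))";  N=0 python3 ctl.py -1 -3 -3 -1 0
```

```text
t 17.40 lean -0.049 rate -0.090 b -0.0022 res 0.0006 | tilt cmd -0.020 meas -0.020 | dock x -0.047 y 0.198 hinge_y 0.200 yaw 0.019 z 0.057
pred [-0.0559 -0.0507 -0.0389 -0.0255 -0.0143] end [-0.0044  0.0394] tilts [ 0.0856  0.0479 -0.     -0.0173 -0.0079]
TURN_X [-0.067, 0.024, 0.0305, 0.011, -0.006] dy [-0.001, -0.003, -0.003, -0.001, 0.0]
```

apply_moves([
  [-0.067, 0, 0, 0.002, -0.001, 0, 0],
  [0.024, 0, 0, 0.003, -0.003, 0, 0],
  [0.0305, 0, 0, 0.003, -0.003, 0, 0],
  [0.011, 0, 0, 0.002, -0.001, 0, 0],
  [-0.006, 0, 0, 0, 0, 0, 0],
])

```text
t: 17.9
tcp_pos: [0.3569, -0.023, 0.0886]
ee_rot: [-0.118, 0.993, -0.004, 0.0]
wrist_force: [0.9, 0.4, -9.1]
width: 0.0294
grasp_force: 62.6
```

```bash
python3 ctl.py -4 -7 -7 -4 0
```

```text
meas 17.9 lean -0.0140 rod -0.0088 772
meas 17.95 lean -0.0132 rod -0.0042 774
meas 18.0 lean -0.0106 rod -0.0054 770
t 18.05 lean -0.007 rate 0.033 b -0.0022 res 0.0010 | tilt cmd -0.008 meas -0.010 | dock x -0.057 y 0.190 hinge_y 0.192 yaw 0.019 z 0.056
pred [-0.0092 -0.0125 -0.0141 -0.0122 -0.0046] end [0.0026 0.0148] tilts [ 0.044   0.0259 -0.0071 -0.0228 -0.0126]
TURN_X [-0.033, 0.0115, 0.021, 0.01, -0.0065] dy [-0.004, -0.007, -0.007, -0.004, 0.0]
```

apply_moves([
  [-0.033, 0, 0, 0, -0.004, 0, 0],
  [0.0115, 0, 0, 0, -0.007, 0, 0],
  [0.021, 0, 0, 0, -0.007, 0, 0],
  [0.01, 0, 0, 0, -0.004, 0, 0],
  [-0.0065, 0, 0, 0, 0, 0, 0],
])

```text
t: 18.55
tcp_pos: [0.3624, -0.0446, 0.0883]
ee_rot: [-0.118, 0.993, -0.007, 0.001]
wrist_force: [0.5, -0.0, -9.6]
width: 0.0293
grasp_force: 62.6
```

```bash
python3 ctl.py -4 -8 -8 -4 0
```

```text
meas 18.55 lean -0.0339 rod -0.0322 761
meas 18.6 lean -0.0338 rod 0.0389 759
meas 18.65 lean -0.0379 rod 0.0388 761
t 18.70 lean -0.041 rate -0.097 b -0.0030 res 0.0010 | tilt cmd -0.013 meas -0.016 | dock x -0.057 y 0.168 hinge_y 0.171 yaw 0.019 z 0.056
pred [-0.0533 -0.0575 -0.0504 -0.0362 -0.0189] end [-0.0027  0.0562] tilts [ 0.0903  0.0778  0.0071 -0.0298 -0.0181]
TURN_X [-0.0655, 0.008, 0.045, 0.0235, -0.0075] dy [-0.004, -0.008, -0.008, -0.004, 0.0]
```

apply_moves([
  [-0.0655, 0, 0, 0, -0.004, 0, 0],
  [0.008, 0, 0, 0.002, -0.008, 0, 0],
  [0.045, 0, 0, 0.002, -0.008, 0, 0],
  [0.0235, 0, 0, 0, -0.004, 0, 0],
  [-0.0075, 0, 0, 0, 0, 0, 0],
])

```text
t: 19.2
tcp_pos: [0.3636, -0.0687, 0.087]
ee_rot: [-0.117, 0.993, -0.011, 0.001]
wrist_force: [0.0, -0.1, -9.6]
width: 0.0293
grasp_force: 62.6
```

```bash
python3 ctl.py -4 -7 -7 -4 0
```

```text
meas 19.2 lean -0.0473 rod -0.0224 737
meas 19.25 lean -0.0457 rod -0.0432 737
meas 19.3 lean -0.0467 rod -0.0399 738
t 19.35 lean -0.047 rate -0.058 b -0.0038 res 0.0012 | tilt cmd -0.018 meas -0.023 | dock x -0.060 y 0.144 hinge_y 0.146 yaw 0.019 z 0.054
pred [-0.056  -0.0561 -0.0467 -0.0334 -0.0175] end [-0.0023  0.0531] tilts [ 0.0903  0.0675  0.0039 -0.0275 -0.0157]
TURN_X [-0.069, 0.0145, 0.0405, 0.02, -0.0075] dy [-0.004, -0.007, -0.007, -0.004, 0.0]
```

```bash
python3 - <<'E'
t=open("ctl.py").read()
t=t.replace('if D["plan"]:   # rows','mt=tilt(stand(s))\nif D["plan"]:   # rows').replace('    for k,(u,a) in','    er=mt+.0012-D["plan"][-1][0]; D["plan"]=[[u+er,a] for u,a in D["plan"]]\n    for k,(u,a) in')
open("ctl.py","w").write(t)
import json;D=json.load(open('log.json'));D['plan']=None;D['b']=-.0012
for i in range(1,8):D["kn"][-i][1]-=.0037
for i in range(8,15):D["kn"][-i][1]-=.002
for i in range(15,22):D["kn"][-i][1]-=.001
json.dump(D,open('log.json','w'))
E
N=0 python3 ctl.py -4 -7 -7 -4 0
```

```text
t 19.35 lean -0.049 rate -0.074 b -0.0014 res 0.0009 | tilt cmd -0.022 meas -0.021 | dock x -0.060 y 0.144 hinge_y 0.146 yaw 0.019 z 0.054
pred [-0.0591 -0.0598 -0.0499 -0.0357 -0.0187] end [-0.0026  0.0573] tilts [ 0.0903  0.0707  0.0039 -0.0291 -0.0188]
TURN_X [-0.0714, 0.0125, 0.0425, 0.021, -0.0065] dy [-0.004, -0.007, -0.007, -0.004, 0.0]
```

apply_moves([
  [-0.0714, 0, 0, 0.003, -0.004, 0, 0],
  [0.0125, 0, 0, 0.004, -0.007, 0, 0],
  [0.0425, 0, 0, 0.004, -0.007, 0, 0],
  [0.021, 0, 0, 0.003, -0.004, 0, 0],
  [-0.0065, 0, 0, 0, 0, 0, 0],
])

```text
t: 19.85
tcp_pos: [0.3547, -0.0933, 0.0859]
ee_rot: [-0.117, 0.993, -0.01, 0.001]
wrist_force: [-0.0, 0.8, -9.7]
width: 0.0294
grasp_force: 62.6
```

```bash
python3 ctl.py -3 -5 -5 -3 0
```

```text
meas 19.85 lean -0.0319 rod -0.0251 704
meas 19.9 lean -0.0286 rod -0.0274 705
meas 19.95 lean -0.0260 rod -0.0244 706
t 20.00 lean -0.024 rate 0.003 b -0.0014 res 0.0008 | tilt cmd -0.019 meas -0.020 | dock x -0.074 y 0.121 hinge_y 0.124 yaw 0.018 z 0.053
pred [-0.0275 -0.0271 -0.023  -0.0173 -0.009 ] end [-0.0017  0.0172] tilts [ 0.0542  0.0314 -0.0039 -0.0204 -0.0118]
TURN_X [-0.0466, 0.0145, 0.0225, 0.0105, -0.0055] dy [-0.003, -0.005, -0.005, -0.003, 0.0]
```

apply_moves([
  [-0.0466, 0, 0, 0.003, -0.003, 0, 0],
  [0.0145, 0, 0.003, 0.005, -0.005, 0, 0],
  [0.0225, 0, 0.003, 0.005, -0.005, 0, 0],
  [0.0105, 0, 0, 0.003, -0.003, 0, 0],
  [-0.0055, 0, 0, 0, 0, 0, 0],
])

```text
t: 20.5
tcp_pos: [0.3431, -0.1124, 0.0855]
ee_rot: [-0.113, 0.994, -0.005, 0.0]
wrist_force: [1.2, 1.2, -9.1]
width: 0.0298
grasp_force: 62.6
```

```bash
python3 ctl.py -4 -8 -8 -4 0
```

```text
meas 20.5 lean -0.0186 rod -0.0126 685
meas 20.55 lean -0.0171 rod -0.0184 681
meas 20.6 lean -0.0158 rod -0.0170 679
t 20.65 lean -0.015 rate -0.005 b -0.0018 res 0.0008 | tilt cmd -0.010 meas -0.011 | dock x -0.089 y 0.105 hinge_y 0.107 yaw 0.010 z 0.053
pred [-0.0192 -0.0224 -0.0224 -0.0171 -0.0071] end [0.0019 0.0189] tilts [ 0.0644  0.0377 -0.0079 -0.0291 -0.0157]
TURN_X [-0.0475, 0.017, 0.029, 0.0135, -0.0085] dy [-0.004, -0.008, -0.008, -0.004, 0.0]
```

apply_moves([
  [-0.0475, 0, 0, 0.003, -0.004, 0, 0],
  [0.017, 0, 0.003, 0.005, -0.008, 0, 0],
  [0.029, 0, 0.003, 0.005, -0.008, 0, 0],
  [0.0135, 0, 0, 0.003, -0.004, 0, 0],
  [-0.0085, 0, 0, 0, 0, 0, 0],
])

```text
t: 21.15
tcp_pos: [0.333, -0.1391, 0.0847]
ee_rot: [-0.109, 0.994, -0.007, 0.0]
wrist_force: [-0.2, 0.2, -9.4]
width: 0.0289
grasp_force: 62.6
```

```bash
python3 ctl.py -4 -7 -7 -4 0
```

```text
meas 21.15 lean -0.0253 rod -0.0129 657
meas 21.2 lean -0.0227 rod -0.0153 651
meas 21.25 lean -0.0232 rod -0.0159 655
t 21.30 lean -0.023 rate -0.032 b -0.0023 res 0.0007 | tilt cmd -0.014 meas -0.015 | dock x -0.105 y 0.081 hinge_y 0.081 yaw 0.001 z 0.052
pred [-0.0299 -0.0312 -0.0275 -0.0207 -0.0099] end [0.0001 0.0252] tilts [ 0.0746  0.0424 -0.0047 -0.0267 -0.0149]
TURN_X [-0.0564, 0.0205, 0.03, 0.014, -0.0075] dy [-0.004, -0.007, -0.007, -0.004, 0.0]
```

apply_moves([
  [-0.0564, 0, 0, 0, -0.004, 0, 0],
  [0.0205, 0, 0, 0.002, -0.007, 0, 0],
  [0.03, 0, 0, 0.002, -0.007, 0, 0],
  [0.014, 0, 0, 0, -0.004, 0, 0],
  [-0.0075, 0, 0, 0, 0, 0, 0],
])

```text
t: 21.8
tcp_pos: [0.3342, -0.1614, 0.084]
ee_rot: [-0.109, 0.994, -0.007, 0.0]
wrist_force: [0.1, 0.3, -8.2]
width: 0.0294
grasp_force: 62.6
```

```bash
python3 ctl.py -4 -8 -8 -4 0
```

```text
meas 21.8 lean -0.0167 rod -0.0441 636
meas 21.85 lean -0.0129 rod -0.0464 637
meas 21.9 lean -0.0096 rod -0.0429 638
t 21.95 lean -0.009 rate 0.009 b -0.0017 res 0.0005 | tilt cmd -0.015 meas -0.016 | dock x -0.109 y 0.059 hinge_y 0.059 yaw 0.001 z 0.051
pred [-0.0127 -0.0172 -0.019  -0.0151 -0.0059] end [0.0024 0.0173] tilts [ 0.0565  0.0346 -0.0079 -0.0275 -0.0149]
TURN_X [-0.0455, 0.014, 0.027, 0.0125, -0.008] dy [-0.004, -0.008, -0.008, -0.004, 0.0]
```

apply_moves([
  [-0.0455, 0, 0, 0, -0.004, 0, 0],
  [0.014, 0, 0, 0.001, -0.008, 0, 0],
  [0.027, 0, 0, 0.001, -0.008, 0, 0],
  [0.0125, 0, 0, 0, -0.004, 0, 0],
  [-0.008, 0, 0, 0, 0, 0, 0],
])

```text
t: 22.45
tcp_pos: [0.3372, -0.1854, 0.0834]
ee_rot: [-0.109, 0.994, -0.008, 0.0]
wrist_force: [0.1, 0.7, -9.0]
width: 0.0293
grasp_force: 62.6
```

```bash
python3 ctl.py -4 -8 -8 -4 0
```

```text
meas 22.45 lean -0.0281 rod -0.0527 624
meas 22.5 lean -0.0290 rod -0.0535 627
meas 22.55 lean -0.0310 rod -0.0534 621
t 22.60 lean -0.034 rate -0.083 b -0.0018 res 0.0006 | tilt cmd -0.016 meas -0.017 | dock x -0.111 y 0.035 hinge_y 0.035 yaw 0.001 z 0.051
pred [-0.0444 -0.0476 -0.0422 -0.0306 -0.0157] end [-0.0019  0.043 ] tilts [ 0.0903  0.0644 -0.     -0.0314 -0.0181]
TURN_X [-0.0679, 0.0165, 0.041, 0.02, -0.0085] dy [-0.004, -0.008, -0.008, -0.004, 0.0]
```

apply_moves([
  [-0.0679, 0, 0, 0, -0.004, 0, 0],
  [0.0165, 0, 0, 0, -0.008, 0, 0],
  [0.041, 0, 0, 0, -0.008, 0, 0],
  [0.02, 0, 0, 0, -0.004, 0, 0],
  [-0.0085, 0, 0, 0, 0, 0, 0],
])

```text
t: 23.1
tcp_pos: [0.3423, -0.2087, 0.0822]
ee_rot: [-0.108, 0.994, -0.01, 0.001]
wrist_force: [-0.6, 0.5, -8.7]
width: 0.0293
grasp_force: 62.6
```

```bash
python3 ctl.py -2 -4 -3 -1 0
```

```text
meas 23.1 lean -0.0334 rod -0.0437 610
meas 23.15 lean -0.0333 rod -0.0335 610
meas 23.2 lean -0.0340 rod -0.0353 613
t 23.25 lean -0.034 rate -0.054 b -0.0017 res 0.0010 | tilt cmd -0.020 meas -0.021 | dock x -0.111 y 0.011 hinge_y 0.011 yaw 0.000 z 0.050
pred [-0.0405 -0.0391 -0.0308 -0.0203 -0.0116] end [-0.0047  0.0214] tilts [ 0.0683  0.0369 -0.0039 -0.0173 -0.0079]
TURN_X [-0.0563, 0.02, 0.026, 0.0085, -0.006] dy [-0.002, -0.004, -0.003, -0.001, 0.0]
```

apply_moves([
  [-0.0563, 0, 0, 0, -0.002, 0, 0],
  [0.02, 0, 0, 0, -0.004, 0, 0],
  [0.026, 0, 0, 0, -0.003, 0, 0],
  [0.0085, 0, 0, 0, -0.001, 0, 0],
  [-0.006, 0, 0, 0, 0, 0, 0],
])

```text
t: 23.75
tcp_pos: [0.3446, -0.2184, 0.0818]
ee_rot: [-0.109, 0.994, -0.002, -0.0]
wrist_force: [0.1, -0.0, -9.2]
width: 0.0295
grasp_force: 62.6
```

```bash
sed -i 's/^    if m: D/    np.savez("pics\/last.npz",im=im,d=d)\n    if m: D/' ctl.py; python3 ctl.py 0 0 0 0 0; python3 - <<'E'
from h import *
f=np.load("pics/last.npz");cv2.imwrite("pics/l1.png",cv2.resize(f["im"][120:290,130:400],None,fx=2.8,fy=2.8))
P=cloud("scene",f["d"]);a=np.radians(12.4);c,s=np.cos(a),np.sin(a);e=P-[.4541,-.1968,0]
X=e@[c,s,0];Y=e@[-s,c,0];Z=P[...,2]
for lo in np.arange(.06,.16,.02):
    w=Y[(Z>.198)&(Z<.222)&(X>lo)&(X<lo+.02)&(abs(Y)<.06)&(f["d"]>0)];print(round(lo,2),len(w),np.percentile(w[w<0],[5,95]) if (w<0).sum()>4 else '-',np.percentile(w[w>0],[5,95]) if (w>0).sum()>4 else '-')
g=(Z>.29)&(Z<.37)&(X>-.05)&(X<.12)&(abs(Y)<.08)&(f["d"]>0);print('gauge',g.sum(),np.median(X[g]),np.percentile(Y[g],[2,50,98]))
g=(Z>.16)&(Z<.28)&(X>.0)&(X<.06)&(abs(Y)<.05)&(f["d"]>0);print('rod',g.sum(),np.median(X[g]),np.percentile(Y[g],[2,50,98]))
E
```

```text
meas 23.75 lean 0.0069 rod 0.0415 597
meas 23.8 lean 0.0119 rod 0.0090 599
meas 23.85 lean 0.0175 rod 0.0264 590
t 23.90 lean 0.025 rate 0.128 b -0.0011 res 0.0014 | tilt cmd -0.004 meas -0.006 | dock x -0.111 y 0.001 hinge_y 0.001 yaw 0.000 z 0.049
pred [0.0333 0.0294 0.0204 0.0123 0.0065] end [ 0.0009 -0.0273] tilts [-0.0518 -0.0251 -0.0008  0.0071  0.0047]
TURN_X [0.0302, -0.017, -0.0155, -0.005, 0.0015] dy [0.0, 0.0, 0.0, 0.0, 0.0]
0.06 19 [-0.0423 -0.034 ] [0.0344 0.044 ]
0.08 55 [-0.0369 -0.0199] [0.024  0.0403]
0.1 56 [-0.0321 -0.0204] [0.0206 0.0315]
0.12 56 [-0.0293 -0.0196] [0.0214 0.0324]
0.14 56 [-0.0295 -0.0197] [0.0202 0.0319]
gauge 596 0.0421225985083584 [-0.0376  0.0061  0.0352]
rod 163 0.031864159988791364 [-0.0113  0.0015  0.008 ]
```

View pics/l1.png

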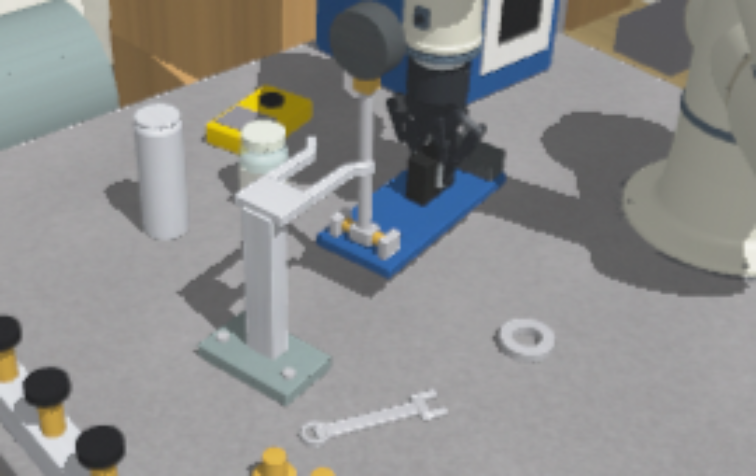

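apply_moves([
  [0.0302, 0, 0, -0.003, 0, 0, 0],
  [-0.017, 0, 0, -0.006, 0, 0, 0],
  [-0.0155, 0, 0, -0.006, 0, 0, 0],
  [-0.005, 0, 0, -0.003, 0, 0, 0],
  [0.0015, 0, 0, 0, 0, 0, 0],
])

```text
t: 24.4
tcp_pos: [0.3628, -0.2155, 0.0817]
ee_rot: [-0.108, 0.994, 0.002, -0.0]
wrist_force: [-0.8, -0.5, -9.3]
width: 0.0296
grasp_force: 62.6
```

```bash
python3 ctl.py 0 0 0 0 0
```

```text
meas 24.4 lean 0.0036 rod 0.0138 607
meas 24.45 lean 0.0035 rod -0.0134 611
meas 24.5 lean 0.0020 rod -0.0049 608
t 24.55 lean -0.001 rate -0.040 b -0.0008 res 0.0015 | tilt cmd 0.004 meas 0.002 | dock x -0.094 y 0.002 hinge_y 0.002 yaw 0.001 z 0.049
pred [-0.0042 -0.0042 -0.0031 -0.0018 -0.001 ] end [-0.0003  0.0026] tilts [ 0.0118  0.0063  0.0016 -0.      0.    ]
TURN_X [-0.0052, 0.0035, 0.003, 0.001, -0.0] dy [0.0, 0.0, 0.0, 0.0, 0.0]
```

apply_moves([
  [-0.0052, 0, 0, -0.005, 0, 0, 0],
  [0.0035, 0, 0, -0.01, 0, 0, 0],
  [0.003, 0, 0, -0.01, 0, 0, 0],
  [0.001, 0, 0, -0.005, 0, 0, 0],
  [0, 0, 0, 0, 0, 0, 0],
])

```text
t: 25.05
tcp_pos: [0.3926, -0.2083, 0.0817]
ee_rot: [-0.109, 0.994, -0.0, -0.0]
wrist_force: [-0.7, -0.2, -9.3]
width: 0.0296
grasp_force: 62.6
```

```bash
python3 ctl.py 0 0 0 0 0
```

```text
meas 25.05 lean 0.0120 rod 0.0456 626
meas 25.1 lean 0.0156 rod 0.0498 619
meas 25.15 lean 0.0166 rod 0.0431 622
t 25.20 lean 0.020 rate 0.058 b 0.0001 res 0.0010 | tilt cmd -0.000 meas -0.001 | dock x -0.064 y 0.002 hinge_y 0.002 yaw 0.001 z 0.049
pred [0.0234 0.0201 0.014  0.0087 0.005 ] end [ 0.0017 -0.0148] tilts [-0.0314 -0.0157 -0.0008  0.0039  0.0024]
TURN_X [0.0199, -0.01, -0.0095, -0.003, 0.001] dy [0.0, 0.0, 0.0, 0.0, 0.0]
```

apply_moves([
  [0.0199, 0, 0, -0.005, 0, 0.002, 0],
  [-0.01, 0, 0, -0.01, 0, 0.004, 0],
  [-0.0095, 0, 0, -0.01, 0, 0.004, 0],
  [-0.003, 0, 0, -0.005, 0, 0.002, 0],
  [0.001, 0, 0, 0, 0, 0, 0],
])

```text
t: 25.7
tcp_pos: [0.4219, -0.2026, 0.0693]
ee_rot: [-0.108, 0.994, 0.002, -0.0]
wrist_force: [-0.2, 0.2, -9.8]
width: 0.0292
grasp_force: 62.6
```

```bash
python3 ctl.py 0 0 0 0 0
```

```text
meas 25.7 lean -0.0068 rod 0.0596 633
meas 25.75 lean -0.0062 rod 0.0758 633
meas 25.8 lean -0.0070 rod 0.0940 628
t 25.85 lean -0.011 rate -0.044 b -0.0008 res 0.0013 | tilt cmd 0.003 meas 0.002 | dock x -0.034 y 0.002 hinge_y 0.002 yaw 0.001 z 0.037
pred [-0.0138 -0.0119 -0.0083 -0.0052 -0.0032] end [-0.0014  0.0071] tilts [ 0.0212  0.0102  0.0008 -0.0016 -0.0008]
TURN_X [-0.0113, 0.007, 0.006, 0.0015, -0.0005] dy [0.0, 0.0, 0.0, 0.0, 0.0]
```

apply_moves([
  [-0.0113, 0, 0, -0.004, 0, 0.002, 0],
  [0.007, 0, 0, -0.007, 0, 0.004, 0],
  [0.006, 0, 0, -0.007, 0, 0.004, 0],
  [0.0015, 0, 0, -0.004, 0, 0.002, 0],
  [-0.0005, 0, 0, 0, 0, 0, 0],
])

```text
t: 26.35
tcp_pos: [0.443, -0.197, 0.0573]
ee_rot: [-0.109, 0.994, -0.001, -0.0]
wrist_force: [0.4, 0.6, -8.9]
width: 0.0294
grasp_force: 62.6
```

```bash
python3 ctl.py 0 0 0 0 0; python3 - <<'E'
from h import *
f=np.load("pics/last.npz");cv2.imwrite("pics/l2.png",cv2.resize(f["im"][120:290,130:400],None,fx=2.8,fy=2.8))
E
```

```text
meas 26.35 lean 0.0100 rod 0.0983 632
meas 26.4 lean 0.0125 rod 0.0941 628
meas 26.45 lean 0.0128 rod 0.0904 632
t 26.50 lean 0.017 rate 0.054 b 0.0001 res 0.0013 | tilt cmd -0.001 meas -0.002 | dock x -0.012 y 0.002 hinge_y 0.002 yaw 0.001 z 0.025
pred [0.0201 0.0175 0.0124 0.0079 0.0049] end [ 0.0019 -0.0142] tilts [-0.0275 -0.0134 -0.0008  0.0031  0.0016]
TURN_X [0.0167, -0.009, -0.008, -0.0025, 0.001] dy [0.0, 0.0, 0.0, 0.0, 0.0]
```

View pics/l2.png

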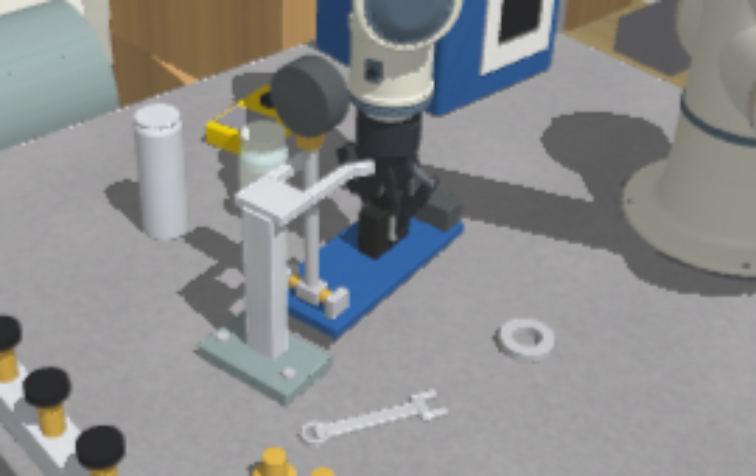

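apply_moves([
  [0.0167, 0, 0, 0, 0, 0.003, 0],
  [-0.009, 0, 0, 0, 0, 0.006, 0],
  [-0.008, 0, 0, 0, 0, 0.006, 0],
  [-0.0025, 0, 0, 0, 0, 0.003, 0],
  [0.001, 0, 0, 0, 0, 0, 0],
])

```text
t: 27.0
tcp_pos: [0.4424, -0.198, 0.0392]
ee_rot: [-0.108, 0.994, 0.001, -0.001]
wrist_force: [-1.0, 0.4, -9.2]
width: 0.029
grasp_force: 62.5
```

```bash
python3 ctl.py 0 0 0 0 0; python3 -c "
from h import *
S=stand(r.sense());print(S[:3,3],S[:3,2],S[2,:3])"
```

```text
meas 27.0 lean -0.0161 rod 0.1656 625
meas 27.05 lean -0.0198 rod 0.1746 627
meas 27.1 lean -0.0223 rod 0.1625 626
t 27.15 lean -0.028 rate -0.092 b -0.0016 res 0.0009 | tilt cmd 0.002 meas 0.001 | dock x -0.012 y 0.002 hinge_y 0.002 yaw 0.001 z 0.007
pred [-0.0336 -0.0292 -0.0206 -0.0132 -0.0082] end [-0.0038  0.0197] tilts [ 0.0479  0.0243  0.0024 -0.0047 -0.0016]
TURN_X [-0.0289, 0.015, 0.014, 0.0045, -0.002] dy [0.0, 0.0, 0.0, 0.0, 0.0]
[ 0.4424 -0.1978  0.0072] [0.0027 0.0003 1.    ] [-0.0027  0.0003  1.    ]
```

apply_moves([
  [-0.0289, 0, 0, 0, 0, 0, 0],
  [0.015, 0, 0, 0, 0, 0.001, 0],
  [0.014, 0, 0, 0, 0, 0.002, 0],
  [0.0015, 0, 0, 0, 0, 0.002, 0],
  [0, 0, 0, 0, 0, 0.001, 0],
])

```text
t: 27.65
tcp_pos: [0.4424, -0.1972, 0.0337]
ee_rot: [-0.109, 0.994, -0.001, -0.0]
wrist_force: [1.2, 0.4, -9.1]
width: 0.0294
grasp_force: 62.6
```

apply_moves([
  [0, 0, 0, 0, 0, 0.0008, 0],
  [0, 0, 0, 0, 0, 0.0005, 0],
  [0, 0, 0, 0, 0, 0, 0],
])

```text
t: 27.95
tcp_pos: [0.4426, -0.1977, 0.0326]
ee_rot: [-0.108, 0.994, -0.001, -0.0]
wrist_force: [-1.4, 1.5, -2.5]
width: 0.0292
grasp_force: 63.3
```

```bash
python3 - <<'E'
from h import *
s=r.sense();S=stand(s);print(s["wrist_force"],s["ft_torque"],S[:3,3],S[:3,2],tilt(S))
for i in range(2):
    s=r.sense();im,d=r.get_image("scene");print(lean("scene",s,im,d))
E
```

```text
[-1.4087  1.5272 -2.5055] [ 0.6537 -0.047   0.1108] [ 0.4425 -0.1978  0.    ] [0.0019 0.0028 1.    ] -0.002324992596925073
(np.float64(0.03316733628361444), np.float64(0.2523540764042609), np.float64(0.11411661327202767), 606)
(np.float64(0.03897936696370608), np.float64(0.25199074867093546), np.float64(0.11130401786071804), 609)
```

apply_moves([
  [0, 0, 0, 0, 0, 0, 40],
  [0, 0, 0, 0, 0, 0, 85],
  [0, 0, 0, 0, 0, 0, 85],
  [0, 0, 0, 0, 0, 0, 85],
  [0, 0, 0, 0, 0, 0, 85],
])

```text
t: 28.55
tcp_pos: [0.4425, -0.1977, 0.0325]
ee_rot: [-0.108, 0.994, -0.001, -0.0]
wrist_force: [-0.1, 0.5, -0.2]
width: 0.0849
grasp_force: 0.0
```

apply_moves([
  [0, 0, 0, 0, 0, -0.01, 85],
  [0, 0, 0, 0, 0, -0.02, 85],
  [0, 0, 0, 0, 0, -0.03, 85],
  [0, 0, 0, 0, 0, -0.03, 85],
  [0, 0, 0, 0, 0, -0.01, 85],
])

```text
t: 29.05
tcp_pos: [0.4435, -0.198, 0.1356]
ee_rot: [-0.108, 0.994, -0.002, 0.001]
wrist_force: [0.2, 0.0, 0.0]
width: 0.085
grasp_force: 0.0
```

apply_moves([
  [0, 0, 0, 0, 0, 0, 85],
  [0, 0, 0, 0, 0, 0, 85],
  [0, 0, 0, 0, 0, 0, 85],
  [0, 0, 0, 0, 0, 0, 85],
  [0, 0, 0, 0, 0, 0, 85],
])

```text
t: 29.55
tcp_pos: [0.4422, -0.1973, 0.1318]
ee_rot: [-0.108, 0.994, -0.0, -0.001]
wrist_force: [-0.3, -1.1, -0.2]
width: 0.0851
grasp_force: 0.0
```

```bash
python3 - <<'E'
from h import *
s=r.sense();print(s["tcp_pos"],s["width"],s["wrist_force"])
# stand frame fixed where it was released
S=np.eye(4);a=np.radians(12.45);S[:3,:3]=R.from_euler("z",a).as_matrix();S[:3,3]=[.4425,-.1978,0]
import h; h.stand=lambda s:S
for i in range(2):
    s=r.sense();im,d=r.get_image("scene");print(lean("scene",s,im,d))
P=cloud("scene",d);b=cv2.inRange(cv2.cvtColor(im,cv2.COLOR_BGR2HSV),(100,150,40),(125,255,255))>0
q=(P[b&(d>0)]-S[:3,3])@S[:3,:3];q=q[(abs(q[:,0])<.2)&(abs(q[:,1])<.1)&(q[:,2]<.03)];t=q[q[:,2]>.012]
print(np.percentile(t,[1,50,99],axis=0)); cv2.imwrite("pics/l3.png",cv2.resize(im[120:290,130:400],None,fx=2.8,fy=2.8))
E
```

```text
[ 0.4422 -0.1973  0.1318] 0.08508296888013883 [-0.2518 -1.0641 -0.1562]
(np.float64(0.06482232042159451), np.float64(0.25173570039090226), np.float64(0.07707788202747401), 608)
(np.float64(0.06570870597494559), np.float64(0.2514094331935352), np.float64(0.06893165429388151), 606)
[[-0.072  -0.0512  0.0122]
 [ 0.0517  0.0217  0.0153]
 [ 0.1619  0.0554  0.0197]]
```

View pics/l3.png

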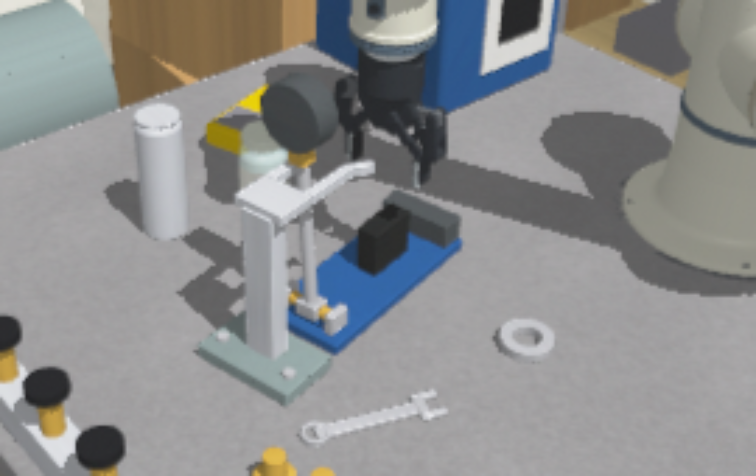

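The crop shows the stand released flat at the dock foot, with the column resting at 0.065 rad between the prongs and the gripper clear above. I'm handing the job in.

```bash
python3 -c "
from plant import r
print(r.close_job())"
```

```text
the job is handed in; nothing more can be done
None
```

The column was balanced with the stand lifted for well over 5 s, and the stand was carried to the dock, set down flat and released with the column leaning 0.065 rad between the prongs; the job is handed in, but no verdict came back.

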